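Pair the napkin rings and hold the cleaner lid at its drip mark

TASK

Get the pupils' napkin rings ready for the ultrasonic cleaner: stand the loose copper ring and the loose aluminium ring in the parts basket, each beside its twin of the same metal in the same half; the brass ring has no twin here and stays where it is, as does everything else on the bench. Then lift the cleaner's sprung lid by its handle to the red drip mark, 40 degrees open and never past 50, so the drops run back into the tank, and finish holding it still there, without letting go, so that I can lower the basket in.

Things in the scene. Friction and masses are not known exactly. Their poses are not given: they have to be found in the camera images.
- copper_ring: loose napkin ring of reddish copper standing on its end on the bench: a plain tube, 40 outside diameter, 34 bore, 36 high, about 50 g. Origin: centre of its lower end; z along its axis (up).
- alu_ring: loose napkin ring of silver-grey aluminium, same shape, size and frame as the copper one (40 outside diameter, 36 high), standing on the bench.
- copper_twin: the copper ring's twin, same size and frame, already standing in one half of the basket, towards the basket's +x wall.
- alu_twin: the aluminium ring's twin, same size and frame, standing in the other half of the basket, towards the basket's +x wall. Which half holds which metal varies.
- brass_ring: an odd napkin ring of yellow brass pierced with a row of round holes, same size and frame, standing on the bench near the other loose rings. To be left alone.
- basket: perforated steel basket, loose, 0.6 kg: 110 (x) by 156 (y), 22 high, walls and floor 3 thick. A wall at y = 0 parts it into two halves, 104 by 73 inside, centred at y = +-39. In each a twin stands about 26 towards +x of the middle; the free room is towards -x (a ring centre fits 26 to 28 from the middle). Wire ears stick out 18 at the y ends. Origin: centre of underside, z up.
- cleaner: ultrasonic cleaner, fixed: steel housing 200 deep (x), 250 wide (y), 150 high, control panel on its front (-x), lid top 165 above the bench. Each side has a white quadrant arc, radius 85 about the hinge, up to 255 above the bench: black ticks at 0, 20, 60, 80 degrees, red drip mark at 40; pointers on the lid's edges run along it. Origin: centre of its underside; yaw varies.
- lid (a joint): opening angle of the cleaner's lid in rad: 0 shut, growing as the front edge rises, limit 1.45; the drip mark is at 0.70 (40 degrees). A spring in the hinge pulls it shut, so it falls closed when let go; holding it at the mark takes about 5 N at the handle along its arc, 8 N if pushed straight up. Lid about 0.35 kg.
- lid_handle (a point): middle of the grip bar of the lid's black bow handle: round bar 12 thick along the cleaner's y, 84 clear between its uprights, 31 above the lid's top plate, at the lid's front edge, 196 above the bench when shut, then 170 in front of and 34 above the hinge line; moves on an arc about it. The point's frame turns with the lid (x to the hinge, y along the bar, z out of the lid).
- lid_hinge (a point): a point on the lid's hinge line, in the middle of the cleaner's rear, 162 mm above the bench; the line runs along the cleaner's y. The point turns with the lid.
- mug: white mug with a handle, 80 diameter, 90 high, standing at the right. Origin: centre of its underside. A bystander.
- saw: piercing saw lying flat: black handle, steel frame, about 280 by 100, 20 high. Origin: between handle and frame, on the bench. A bystander.
- brush: brush, about 200 long, lying near the robot. Origin on the bench beneath it. A bystander.
- paste: jar of polishing paste with a blue cap, 54 diameter, 60 high, at the back. Origin: centre of its underside. A bystander.
- hammer: hammer, 240 long, lying in front of the cleaner. Origin on the bench beneath it. A bystander.
Not all that is in view belongs to the job. Leave any purple look-alike of the alu_ring alone.

How it is judged:
By the outcome, as a careful person would: the job done as asked, in the order asked, and still so for the second after the job is handed in, while the arm keeps its last pose, push and grip.
It also fails if it takes over 72 s, if anything falls off the work surface, if the arm or the gripper's body presses on something with over 40 N, if the wrist force passes 120 N, or if a joint passes its speed limit or range.

ROBOT

A 6-joint arm with a two-finger parallel gripper is mounted at the origin on the work surface. World frame = base frame: x ahead of the robot, y to its left, z up, the work surface at z = 0. Lengths are in m, angles in rad, forces in N, time in s.
With the tool pointing down it reaches from about 0.4 to 0.825 m from the base axis. Payload 7 kg.
Tool frame: the origin (TCP) lies at the centre of the arm's flange, where the gripper is bolted on; the fingertips stand 178 mm ahead of it and the grasp point (between the pads) lies 159 mm ahead of it; x points along the fingers, z is the direction in which the jaws open and shut, and the axes are right-handed (so a half turn about x gives the same grasp; the last joint's range is limited). The gripper opens to 88 mm and grips with 3 to 60 N. Pads are 19 mm wide; open, the fingers measure 130 mm over their backs; the gripper's body (78 mm by 193 mm) begins 47 mm behind the grasp point.
Start: joints at [-0.993, 0.359, 0.012, 0, -1.224, -0.288], TCP at [0.193, -0.647, 0.405] pointing down, gripper open.
Joint ranges: [-3.07, 3.07], [-1.43, 2.12], [-1.02, 1.25], [-3.03, 1.67], [-3.05, -0], [-3.03, 3.03]. Speed limits (rad/s): [2.39, 2.39, 3.01, 3.14, 3.14, 3.14].

INTERFACE

Orientations are given as [roll, pitch, yaw] about the fixed x, y, z axes, in that order (R = Rz(yaw) Ry(pitch) Rx(roll)).
In Python, from station import telemetry, optics, job_done, finder gives the robot as it stands.
- The arm moves only by the tool play_rows, never from a script. Its argument "steps" is a list of rows, each an object of numbers: "gripper": the opening, from 0 (shut) to 1 (fully open); "tx", "ty", "tz": the shift along the tool's x, y, z in units of 25 mm (1.0 is 25 mm); "ax", "ay", "az": the turn, a rotation vector about the tool's x, y, z in units of 6 degrees (1.0 is 6 degrees). In form: [{"gripper": .., "tx": .., "ty": .., "tz": .., "ax": .., "ay": .., "az": ..}, ...]. A call has 1 to 20 rows; each row shifts and turns the commanded pose from where the row before left it, along the tool's axes as they then stand; what a row does not reach is not made up. A row lasts 1/12 s, in which the tool goes at most 41.7 mm and 7.16 degrees, less where a joint would pass 70% of its speed; a pose out of reach is approached as far as the arm can. A call is refused whole if a number of a shift passes 1 or a number of a turn 1, either way. A call with a gripper value outside its range is refused whole. The fingers move at their own pace and stop on an object; "newtons" is the grip in N (left out, the last holds). Time passes only in rows, so rows that do not move let the fingers close. It gives the time, the measured TCP pose, the force and the opening at its end, in the units of the state.
- telemetry.get_state(): the state, without advancing time (a new reading comes with each control period).
- optics.grab_frame(name): name is "side" or "top"; returns the picture (420x560x3 uint8, red, green, blue); there is no depth.
- optics.calibration(name): a dict with "fx", "fy", "cx", "cy" (pixels), "k1" (the pictures are not rectified: a ray, as slopes to the right and down, at radius r is drawn at 1 + k1 r^2 times it, then the intrinsics apply), "T" (4x4, takes a point from camera to world coordinates). Camera axes: x right, y down, z forward; pixel columns grow to the right and rows downward; lengths in m; the calibration is good to about 2 mm. A picture is of the moment at which its call begins. calibration takes no time and is no camera call.
- job_done(): hands the job in, once; it reports no verdict.
Trained networks look in the newest picture that a camera, given by its name, has taken for a name from the list of things; names that differ only in an ending like _2 or _b are one class to them, and where a whole thing is asked for, a point or a joint stands for the part that bears it (a point fixed in the world has none). Each returns a list of dicts, best first, with "confidence" (0 to 1); they miss things now and then, are a little off and sometimes report something else, mostly with a low value. They report only what shows in the picture. A call takes as long as a camera call. They do not tell look-alikes from the thing itself.
- finder.look_for(query, camera): "extent" ([left, top, right, bottom] in pixels, round what is visible of it).
- finder.silhouettes(query, camera): "pixels" (420x560 bool, what is visible of it) and "extent" ([left, top, right, bottom] in pixels, round what is visible of it).
- finder.pinpoint(query, camera): "location" ([row, column] in pixels: a listed point, or the origin of a listed thing).
The state is a dict: "t": time; "q": joint angles; "qd": joint speeds; "joint_efforts": joint torques, N m; "eef_pos": TCP position; "ee_rot": TCP orientation; "force": force on the tool from outside, world axes, zero at the start; "moment": the same for the moment, N m; "width": finger opening in m.
Only numpy, scipy, OpenCV 4.12 (cv2) and the standard library are available. Lean on these libraries where they do the work, as an engineer would, in place of code of your own. Each camera call takes 0.05 s, during which the arm holds its last target.

## Working session

There is one attempt and no reset: what is moved stays moved. The work goes in short steps, Python scripts to look and compute and a tool call to move; the robot and the scene stay as the last step left them, time stands still between calls to the robot, and variables do not carry over. Pictures are saved under pics/ and viewed, and the job is handed in when it is done.

Besides the shell and the picture viewer there is one more tool, called after ">>>" by a JSON object that holds its "api" and its "payload", one argument or row to a line. play_rows: Moves the arm, as the interface text tells. Its arguments: {"type":"object","properties":{"steps":{"type":"array"},"newtons":{"type":"number"}},"required":["steps"]}

```bash
mkdir -p pics; ls
python3 - <<'E'
from station import telemetry, optics, finder
import cv2,numpy as np
s=telemetry.get_state()
for k,v in s.items(): print(k,np.round(v,4))
for n in("side","top"):
    im=optics.grab_frame(n); cv2.imwrite(f"pics/{n}0.png",im[:,:,::-1])
    c=optics.calibration(n); print(n,{k:np.round(v,4).tolist() for k,v in c.items()})
E
```

```text
pics
t 0.0
q [-9.9290e-01  3.5940e-01  1.1100e-02 -4.0000e-04 -1.2241e+00 -2.8810e-01]
qd [ 0.0006 -0.0008 -0.0005 -0.0011  0.0017  0.0006]
joint_efforts [ 4.00000e-04 -5.82725e+01  2.93057e+01  6.99740e+00  6.80000e-03
 -1.00000e-04]
eef_pos [ 0.1928 -0.6467  0.4037]
ee_rot [0.0761 1.5691 1.9365]
force [-0.1614  0.6037 -0.0876]
moment [-0.0062  0.0272 -0.0275]
width 0.0879
side {'fx': 457.9824, 'fy': 457.9824, 'cx': 281.7694, 'cy': 210.9609, 'k1': -0.0094, 'T': [[-0.9738, -0.1624, 0.1592, 0.4029], [-0.2273, 0.7116, -0.6648, 0.6146], [-0.0053, -0.6835, -0.7299, 0.8722], [0.0, 0.0, 0.0, 1.0]]}
top {'fx': 483.2659, 'fy': 483.2659, 'cx': 276.569, 'cy': 209.9342, 'k1': 0.0103, 'T': [[0.0152, -0.9769, 0.2131, 0.2866], [-0.9999, -0.0147, 0.0037, -0.0737], [-0.0005, -0.2132, -0.977, 1.4753], [0.0, 0.0, 0.0, 1.0]]}
```

View pics/side0.png

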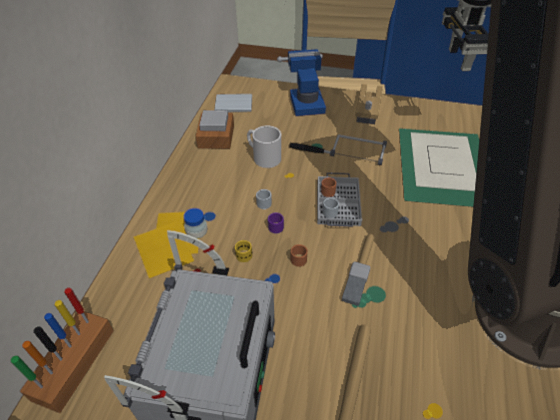

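View pics/top0.png

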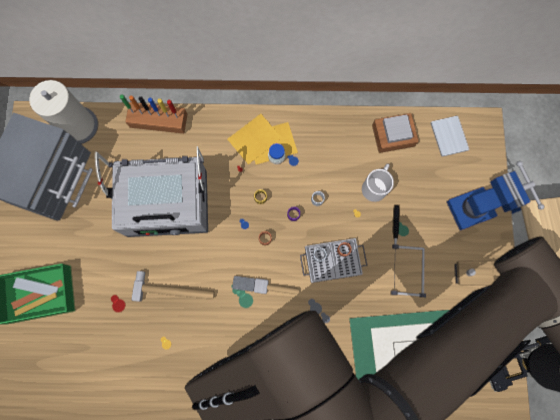

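```bash
cat > h.py <<'E'
from station import telemetry, optics, finder
import cv2,numpy as np
from scipy.spatial.transform import Rotation as R
def ray(n,uv):
    c=optics.calibration(n); 
    K=np.array([[c['fx'],0,c['cx']],[0,c['fy'],c['cy']],[0,0,1]])
    p=cv2.undistortPoints(np.array([[uv]],float),K,np.array([c['k1'],0,0,0.]))[0,0]
    T=np.array(c['T']); d=T[:3,:3]@np.array([p[0],p[1],1]); return T[:3,3],d/np.linalg.norm(d)
def atz(n,uv,z):
    o,d=ray(n,uv); return o+d*(z-o[2])/d[2]
def tri(uv1,uv2,n1="side",n2="top"):
    o1,d1=ray(n1,uv1);o2,d2=ray(n2,uv2)
    A=np.stack([d1,-d2],1); t=np.linalg.lstsq(A,o2-o1,rcond=None)[0]
    a=o1+t[0]*d1;b=o2+t[1]*d2
    return (a+b)/2,np.linalg.norm(a-b)
def proj(n,P):
    c=optics.calibration(n);T=np.linalg.inv(np.array(c['T']));P=np.atleast_2d(P)
    K=np.array([[c['fx'],0,c['cx']],[0,c['fy'],c['cy']],[0,0,1]])
    return cv2.projectPoints(P.astype(float),cv2.Rodrigues(T[:3,:3])[0],T[:3,3],K,np.array([c['k1'],0,0,0.]))[0][:,0]
E
python3 - <<'E'
from h import *
for q in ["copper_ring","alu_ring","copper_twin","alu_twin","brass_ring","basket","lid_handle","lid_hinge","cleaner","hammer"]:
    for n in ("side","top"):
        for r in finder.pinpoint(q,n)[:5]:
            print(q,n,round(r['confidence'],2),np.round(r['location'],1))
E
```

```text
copper_ring side 0.54 [260.1 300.3]
copper_ring top 0.58 [241.1 266.3]
alu_ring side 0.6 [229.1 275.4]
alu_ring side 0.57 [203.1 265.7]
alu_ring top 0.55 [201.  314.4]
alu_ring top 0.42 [212.  294.4]
copper_twin side 0.59 [192.1 327.8]
copper_twin top 0.5 [247.8 338.7]
alu_twin side 0.55 [210.7 329.7]
alu_twin side 0.38 [197.9 335.2]
alu_twin top 0.53 [252.7 316.4]
brass_ring side 0.59 [258.1 243.7]
brass_ring top 0.56 [196.4 256.4]
brass_ring top 0.16 [158.7 154.7]
basket side 0.56 [199.9 336.8]
basket top 0.66 [261.  331.9]
lid_handle side 0.97 [330.6 251.3]
lid_handle top 0.67 [215.4 151.4]
lid_handle top 0.57 [158.3 156.1]
lid_handle top 0.43 [156.4 279.7]
lid_hinge side 0.74 [326.3 153.9]
lid_hinge side 0.43 [157.2 266.4]
lid_hinge top 0.69 [156.9 155.7]
hammer side 0.64 [385.2 355. ]
hammer top 0.66 [291.1 173.8]
hammer top 0.37 [253.  394.9]
```

Run:
```python
from h import *
a=cv2.imread("pics/top0.png")[160:300,230:390]; cv2.imwrite("pics/ztop.png",cv2.resize(a,None,fx=5,fy=4.2*5/5 and 5,interpolation=cv2.INTER_CUBIC)[:600])
a=cv2.imread("pics/side0.png")[165:285,220:380]; cv2.imwrite("pics/zside.png",cv2.resize(a,None,fx=5,fy=5,interpolation=cv2.INTER_CUBIC))
for q in ["copper_ring","alu_ring","copper_twin","alu_twin","brass_ring"]:
    print(q)
    for n in("side","top"):
        for r in finder.silhouettes(q,n)[:3]:
            ys,xs=np.nonzero(r['pixels']); print(n,round(r['confidence'],2),np.round(r['extent'],1),"centroid",xs.mean().round(1),ys.mean().round(1), "at z.018",atz(n,(xs.mean(),ys.mean()),0.018).round(3))
for q,s,t in [("copper",(300.3,260.1),(266.3,241.1)),("alu",(265.7,203.1),(314.4,201)),("ctwin",(327.8,192.1),(338.7,247.8)),("atwin",(329.7,210.7),(316.4,252.7)),("brass",(243.7,258.1),(256.4,196.4)),("basket",(336.8,199.9),(331.9,261)),("handle",(251.3,330.6),(151.4,215.4)),("hinge",(153.9,326.3),(155.7,156.9))]:
    p,e=tri(s,t); print(q,p.round(4),round(e,4))
```

```text
copper_ring
side 0.57 [129.6 263.4 271.9 413.4] centroid 204.6 340.4 at z.018 [0.66  0.221 0.018]
side 0.52 [291.5 243.8 307.4 266.2] centroid 298.0 254.3 at z.018 [ 0.52  -0.036  0.018]
top 0.66 [257.1 235.  272.2 243.9] centroid 263.8 236.1 at z.018 [ 0.522 -0.03   0.018]
top 0.6 [105.5 150.8 203.  229.6] centroid 155.1 192.7 at z.018 [0.654 0.31  0.018]
top 0.35 [359.1 164.3 395.7 202.7] centroid 377.2 183.7 at z.018 [ 0.693 -0.381  0.018]
alu_ring
side 0.63 [256.3 190.2 269.2 209.6] centroid 262.7 198.0 at z.018 [ 0.649 -0.198  0.018]
side 0.58 [265.8 214.5 284.  232.5] centroid 275.4 221.9 at z.018 [ 0.596 -0.124  0.018]
side 0.31 [246.8 123.7 280.6 169.4] centroid 265.4 144.7 at z.018 [ 0.697 -0.414  0.018]
top 0.49 [286.  207.7 297.7 221.1] centroid 293.3 213.8 at z.018 [ 0.593 -0.12   0.018]
copper_twin
side 0.57 [322.3 175.2 332.8 195. ] centroid 327.5 186.6 at z.018 [ 0.49  -0.278  0.018]
top 0.44 [344.9 240.9 350.  250.7] centroid 347.8 245.3 at z.018 [ 0.498 -0.286  0.018]
alu_twin
side 0.82 [323.6 196.  338.5 218.1] centroid 330.0 207.0 at z.018 [ 0.471 -0.204  0.018]
top 0.43 [313.7 242.9 325.2 262.1] centroid 319.8 253.0 at z.018 [ 0.473 -0.201  0.018]
brass_ring
side 0.89 [237.2 240.5 249.3 257.7] centroid 243.0 250.2 at z.018 [ 0.65  -0.019  0.018]
top 0.57 [359.1 164.4 391.2 201.1] centroid 377.1 183.9 at z.018 [ 0.692 -0.381  0.018]
copper [ 0.5126 -0.0379 -0.0054] 0.0041
alu [ 0.6365 -0.1853  0.0136] 0.0016
ctwin [ 0.4877 -0.2584  0.0175] 0.0043
atwin [ 0.4717 -0.1905  0.0194] 0.0038
brass [ 0.6467 -0.0045  0.0078] 0.0047
basket [ 0.4542 -0.2383  0.0129] 0.0083
handle [0.5418 0.2689 0.1957] 0.0073
hinge [0.7194 0.2786 0.1549] 0.0104
```

View pics/ztop.png

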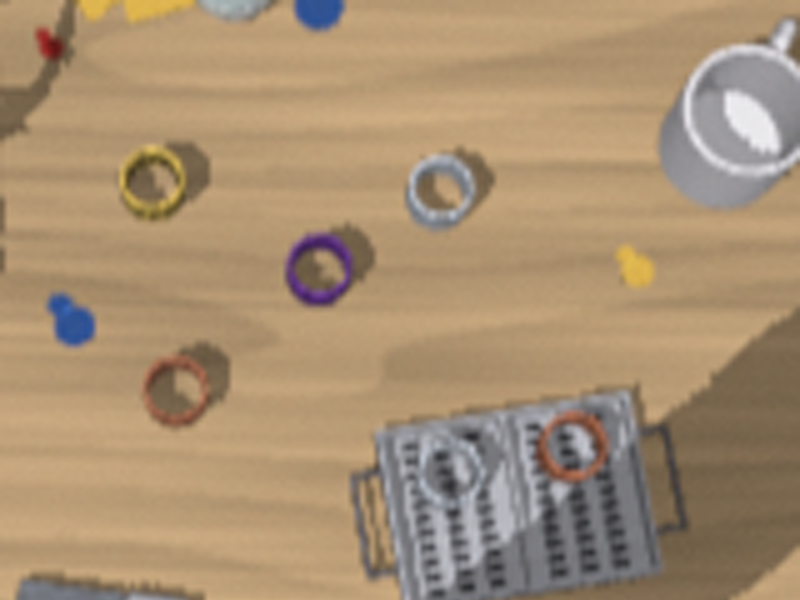

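View pics/zside.png

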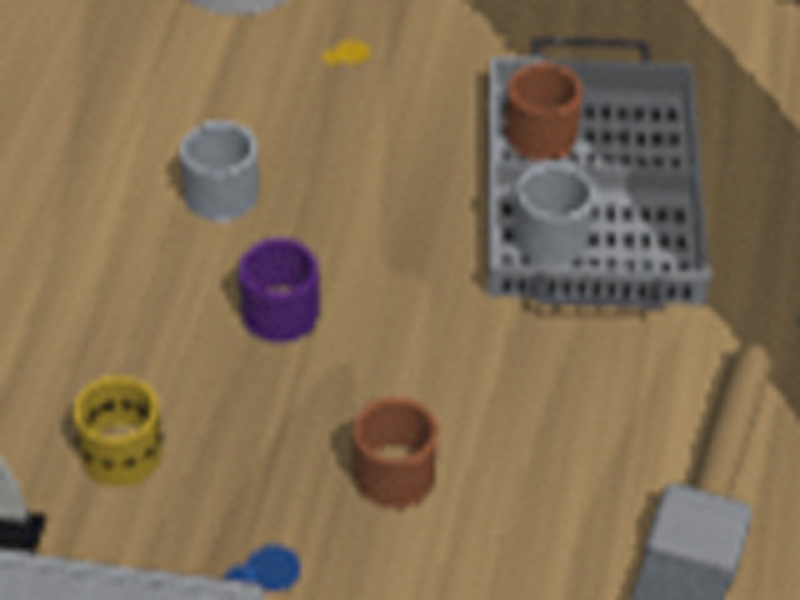

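```bash
cat > fit.py <<'E'
from h import *
from scipy.optimize import least_squares
def z2p(n,p):
    o={'top':(230,160),'side':(220,165)}[n]; return ((p[0]+.5)/5-.5+o[0],(p[1]+.5)/5-.5+o[1])
E
python3 - <<'E'
from fit import *
print(telemetry.get_state()['t'])
for q,s,t in [("copper",(396,427),(176,390)),("alu",(219,149),(441,191)),("ctwin",(545,91),(573,446)),("atwin",(554,193),(449,468)),("purple",(280,271),(320,269)),("brass",(118,406),(152,181))]:
    p,e=tri(z2p('side',s),z2p('top',t)); print(q,p.round(4),round(e,4))
# overlay
a=cv2.imread("pics/top0.png")[225:300,290:380]; cv2.imwrite("pics/zb_top.png",cv2.resize(a,None,fx=8,fy=8,interpolation=cv2.INTER_CUBIC))
a=cv2.imread("pics/side0.png")[170:232,305:371]; cv2.imwrite("pics/zb_side.png",cv2.resize(a,None,fx=9,fy=9,interpolation=cv2.INTER_CUBIC))
E
```

```text
1.6
copper [ 0.5166 -0.0342  0.0369] 0.0037
alu [ 0.643  -0.194   0.0352] 0.0043
ctwin [ 0.4858 -0.2725  0.0375] 0.0028
atwin [ 0.4703 -0.1981  0.0387] 0.0008
purple [ 0.593  -0.1203  0.0329] 0.0034
brass [ 0.6455 -0.0167  0.0378] 0.0033
```

View pics/zb_top.png

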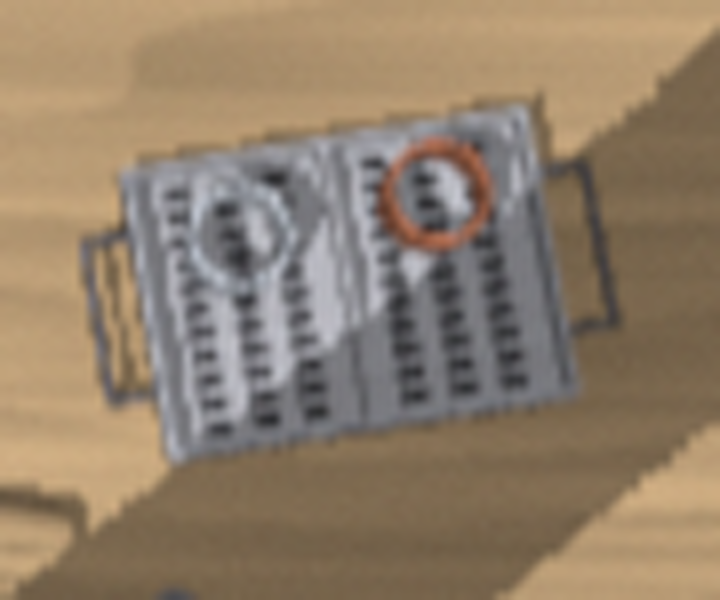

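View pics/zb_side.png

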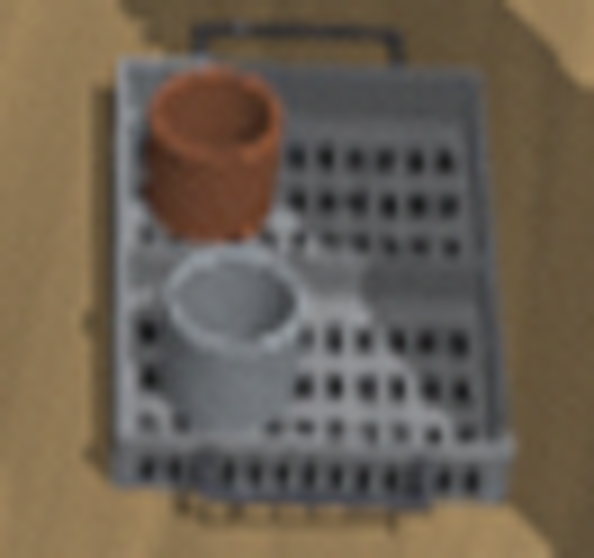

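Run:
```python
from fit import *
ct={(1,1):(123,172),(1,-1):(530,103),(-1,-1):(577,392),(-1,1):(175,462)}
cs={(1,-1):(118,60),(-1,-1):(480,65),(-1,1):(510,443),(1,1):(115,437)}
P=[]
for k in ct:
    t=((ct[k][0]+.5)/8-.5+290,(ct[k][1]+.5)/8-.5+225); s=((cs[k][0]+.5)/9-.5+305,(cs[k][1]+.5)/9-.5+170)
    p,e=tri(s,t); print(k,p.round(4),round(e,4)); P.append((k,s,t))
loc=np.array([[k[0]*.055,k[1]*.078,.022] for k,_,_ in P])
def W(v): 
    c,s=np.cos(v[2]),np.sin(v[2]); return np.c_[v[0]+c*loc[:,0]-s*loc[:,1],v[1]+s*loc[:,0]+c*loc[:,1],loc[:,2]]
for mode in("both","top","side"):
    def f(v):
        r=[]
        if mode!="side": r+=list((proj("top",W(v))-np.array([t for _,_,t in P])).ravel())
        if mode!="top": r+=list((proj("side",W(v))-np.array([s for _,s,_ in P])).ravel())
        return r
    o=least_squares(f,[.454,-.238,.1]);v=o.x
    print(mode,v.round(4),"rms px",np.sqrt(np.mean(o.fun**2)).round(2))
    c,s=np.cos(v[2]),np.sin(v[2])
    for nm,l in [("alu slot",(-.027,.039)),("cu slot",(-.027,-.039)),("alu twin",(.026,.039)),("cu twin",(.026,-.039))]:
        print(nm,round(v[0]+c*l[0]-s*l[1],4),round(v[1]+s*l[0]+c*l[1],4))
for n,lst in (("side",[(396,427),(219,149),(545,91),(554,193)]),("top",[(176,390),(441,191),(573,446),(449,468)])):
    for p,z in zip(lst,(.036,.036,.039,.039)): print(n,atz(n,z2p(n,p),z).round(4))
s=telemetry.get_state(); print(R.from_euler('xyz',s['ee_rot']).as_matrix().round(4))
```

```text
(1, 1) [ 0.4945 -0.1559  0.0215] 0.0028
(1, -1) [ 0.5222 -0.3106  0.0199] 0.0003
(-1, -1) [ 0.4134 -0.3249  0.0269] 0.0022
(-1, 1) [ 0.3864 -0.1755  0.0242] 0.0041
both [ 0.4543 -0.2424  0.1764] rms px 0.49
alu slot 0.4209 -0.2087
cu slot 0.4346 -0.2855
alu twin 0.4731 -0.1994
cu twin 0.4868 -0.2762
top [ 0.453  -0.2418  0.1768] rms px 0.39
alu slot 0.4196 -0.2081
cu slot 0.4333 -0.2849
alu twin 0.4717 -0.1988
cu twin 0.4855 -0.2756
side [ 0.4553 -0.2432  0.1766] rms px 0.34
alu slot 0.4219 -0.2096
cu slot 0.4356 -0.2864
alu twin 0.4741 -0.2003
cu twin 0.4878 -0.2771
side [ 0.5186 -0.0351  0.036 ]
side [ 0.6449 -0.1936  0.036 ]
side [ 0.4871 -0.2711  0.039 ]
side [ 0.4707 -0.1979  0.039 ]
top [ 0.5148 -0.0341  0.036 ]
top [ 0.6406 -0.194   0.036 ]
top [ 0.4841 -0.2722  0.039 ]
top [ 0.4698 -0.198   0.039 ]
[[ 0.     -0.9583 -0.2858]
 [ 0.     -0.2858  0.9583]
 [-1.     -0.      0.    ]]
```

>>> {"api": "play_rows", "payload": {
  "steps": [
    {"gripper":0.7,"ax":0.55,"tx":0.2},
    {"gripper":0.7,"ax":0.54,"tx":0.2},
    {"gripper":0.7,"tx":0.2,"ty":-0.95,"tz":0.667},
    {"gripper":0.7,"tx":0.2,"ty":-0.95,"tz":0.667},
    {"gripper":0.7,"tx":0.2,"ty":-0.95,"tz":0.667},
    {"gripper":0.7,"tx":0.2,"ty":-0.95,"tz":0.667},
    {"gripper":0.7,"tx":0.2,"ty":-0.95,"tz":0.667},
    {"gripper":0.7,"tx":0.2,"ty":-0.95,"tz":0.667},
    {"gripper":0.7,"tx":0.2,"ty":-0.95,"tz":0.667},
    {"gripper":0.7,"tx":0.2,"ty":-0.95,"tz":0.667},
    {"gripper":0.7,"tx":0.2,"ty":-0.95,"tz":0.667},
    {"gripper":0.7,"tx":0.2,"ty":-0.95,"tz":0.667},
    {"gripper":0.7,"tx":0.2,"ty":-0.95,"tz":0.667},
    {"gripper":0.7,"tx":0.2,"ty":-0.95,"tz":0.667},
    {"gripper":0.7,"tx":0.2,"ty":-0.95,"tz":0.667},
    {"gripper":0.7,"tx":0.2,"ty":-0.95,"tz":0.667},
    {"gripper":0.7,"tx":0.2,"ty":-0.95,"tz":0.667},
    {"gripper":0.7,"tx":0.2,"ty":-0.95,"tz":0.667},
    {"gripper":0.7,"tx":0.2,"ty":-0.95,"tz":0.667},
    {"gripper":0.7,"tx":0.2,"ty":-0.95,"tz":0.667}
  ],
  "newtons": 12
}}

```text
invalid input
```

```bash
cat > plan.py <<'E'
from h import *
import sys
def to(target):
    s=telemetry.get_state(); M=R.from_euler('xyz',s['ee_rot']).as_matrix()
    d=M.T@(np.array(target)-s['eef_pos'])/.025
    print("t",round(s['t'],2),"pos",np.round(s['eef_pos'],4),"F",np.round(s['force'],1),"w",round(s['width'],4),"units tx,ty,tz",d.round(2), "approach",M[:,0].round(3),"jaw",M[:,2].round(3))
if __name__=="__main__": to([float(a) for a in sys.argv[1:4]])
E
python3 plan.py .643 -.194 .3
```

```text
t 1.6 pos [ 0.1929 -0.6469  0.4047] F [0.4 0.3 0.3] w 0.0879 units tx,ty,tz [  4.19 -22.43  12.21] approach [ 0.  0. -1.] jaw [-0.286  0.958  0.   ]
```

>>> {"api": "play_rows", "payload": {
  "steps": [
    {"gripper":0.7,"tx":0.2,"ty":0,"tz":0,"ax":0.55,"ay":0,"az":0},
    {"gripper":0.7,"tx":0.2,"ty":0,"tz":0,"ax":0.54,"ay":0,"az":0},
    {"gripper":0.7,"tx":0.2,"ty":-0.95,"tz":0.667,"ax":0,"ay":0,"az":0},
    {"gripper":0.7,"tx":0.2,"ty":-0.95,"tz":0.667,"ax":0,"ay":0,"az":0}
  ],
  "newtons": 12
}}

```text
t: 1.93
eef_pos: [0.2333, -0.6058, 0.3839]
ee_rot: [0.642, 1.57, 2.385]
force: [0.9, 0.5, 0.0]
width: 0.0663
```

```bash
python3 plan.py .643 -.194 .3
```

```text
t 1.93 pos [ 0.2333 -0.6058  0.3839] F [0.9 0.5 0. ] w 0.0663 units tx,ty,tz [  3.36 -18.98  13.41] approach [-0.  0. -1.] jaw [-0.172  0.985  0.   ]
```

>>> {"api": "play_rows", "payload": {
  "steps": [
    {"gripper":0.7,"tx":0.17,"ty":-0.95,"tz":0.67,"ax":0,"ay":0,"az":0},
    {"gripper":0.7,"tx":0.17,"ty":-0.95,"tz":0.67,"ax":0,"ay":0,"az":0},
    {"gripper":0.7,"tx":0.17,"ty":-0.95,"tz":0.67,"ax":0,"ay":0,"az":0},
    {"gripper":0.7,"tx":0.17,"ty":-0.95,"tz":0.67,"ax":0,"ay":0,"az":0},
    {"gripper":0.7,"tx":0.17,"ty":-0.95,"tz":0.67,"ax":0,"ay":0,"az":0},
    {"gripper":0.7,"tx":0.17,"ty":-0.95,"tz":0.67,"ax":0,"ay":0,"az":0},
    {"gripper":0.7,"tx":0.17,"ty":-0.95,"tz":0.67,"ax":0,"ay":0,"az":0},
    {"gripper":0.7,"tx":0.17,"ty":-0.95,"tz":0.67,"ax":0,"ay":0,"az":0},
    {"gripper":0.7,"tx":0.17,"ty":-0.95,"tz":0.67,"ax":0,"ay":0,"az":0},
    {"gripper":0.7,"tx":0.17,"ty":-0.95,"tz":0.67,"ax":0,"ay":0,"az":0},
    {"gripper":0.7,"tx":0.17,"ty":-0.95,"tz":0.67,"ax":0,"ay":0,"az":0},
    {"gripper":0.7,"tx":0.17,"ty":-0.95,"tz":0.67,"ax":0,"ay":0,"az":0},
    {"gripper":0.7,"tx":0.17,"ty":-0.95,"tz":0.67,"ax":0,"ay":0,"az":0},
    {"gripper":0.7,"tx":0.17,"ty":-0.95,"tz":0.67,"ax":0,"ay":0,"az":0},
    {"gripper":0.7,"tx":0.17,"ty":-0.95,"tz":0.67,"ax":0,"ay":0,"az":0},
    {"gripper":0.7,"tx":0.17,"ty":-0.95,"tz":0.67,"ax":0,"ay":0,"az":0},
    {"gripper":0.7,"tx":0.17,"ty":-0.95,"tz":0.67,"ax":0,"ay":0,"az":0},
    {"gripper":0.7,"tx":0.17,"ty":-0.95,"tz":0.67,"ax":0,"ay":0,"az":0},
    {"gripper":0.7,"tx":0.17,"ty":-0.95,"tz":0.67,"ax":0,"ay":0,"az":0},
    {"gripper":0.7,"tx":0.17,"ty":-0.95,"tz":0.67,"ax":0,"ay":0,"az":0}
  ]
}}

```text
t: 3.6
eef_pos: [0.6439, -0.1917, 0.2996]
ee_rot: [-1.888, 1.571, -0.142]
force: [0.5, -0.6, 0.0]
width: 0.0612
```

```bash
python3 plan.py .643 -.194 .201
```

```text
t 3.6 pos [ 0.6439 -0.1917  0.2996] F [ 0.5 -0.6  0. ] w 0.0612 units tx,ty,tz [ 3.94  0.05 -0.09] approach [ 0. -0. -1.] jaw [-0.175  0.985 -0.   ]
```

Run:
```python
from h import *
a=optics.grab_frame("side");b=optics.grab_frame("top")
im=np.hstack([cv2.resize(a[110:260,190:320],None,fx=3,fy=3),cv2.resize(b[120:270,250:380],None,fx=3,fy=3)])[:,:,::-1]
cv2.imwrite("pics/a1.png",im)
```

```text
(no output)
```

View pics/a1.png

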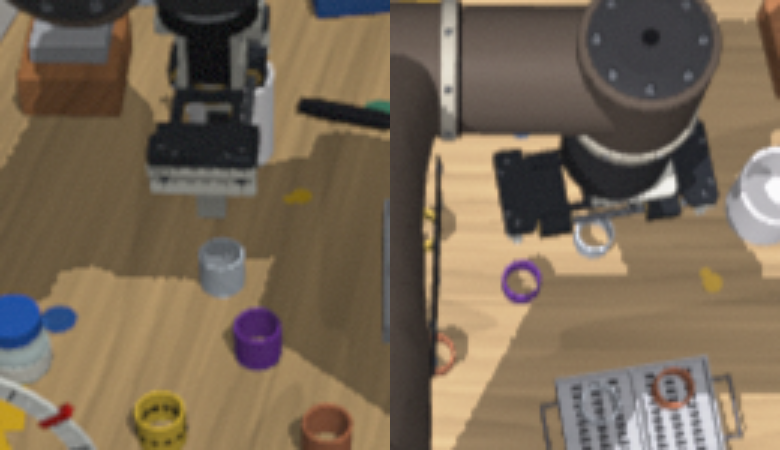

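>>> {"api": "play_rows", "payload": {
  "steps": [
    {"gripper":0.7,"tx":0.8,"ty":0.05,"tz":-0.09,"ax":0,"ay":0,"az":0},
    {"gripper":0.7,"tx":0.8,"ty":0,"tz":0,"ax":0,"ay":0,"az":0},
    {"gripper":0.7,"tx":0.8,"ty":0,"tz":0,"ax":0,"ay":0,"az":0},
    {"gripper":0.7,"tx":0.8,"ty":0,"tz":0,"ax":0,"ay":0,"az":0},
    {"gripper":0.7,"tx":0.4,"ty":0,"tz":0,"ax":0,"ay":0,"az":0},
    {"gripper":0.7,"tx":0.34,"ty":0,"tz":0,"ax":0,"ay":0,"az":0},
    {"gripper":0.7,"tx":0,"ty":0,"tz":0,"ax":0,"ay":0,"az":0}
  ]
}}

```text
t: 4.28
eef_pos: [0.6416, -0.1955, 0.1996]
ee_rot: [1.328, 1.568, 3.075]
force: [-0.7, 0.0, -0.2]
width: 0.0613
```

```bash
python3 plan.py .643 -.194 .201
python3 - <<'E'
from h import *
a=optics.grab_frame("side");b=optics.grab_frame("top")
im=np.hstack([cv2.resize(a[130:230,200:330],None,fx=3,fy=3),cv2.resize(b[150:250,250:380],None,fx=3,fy=3)])[:,:,::-1]
cv2.imwrite("pics/a2.png",im)
E
```

```text
t 4.28 pos [ 0.6416 -0.1955  0.1996] F [-0.7  0.  -0.2] w 0.0613 units tx,ty,tz [-0.05 -0.07  0.05] approach [-0.002  0.    -1.   ] jaw [-0.174  0.985  0.001]
```

View pics/a2.png

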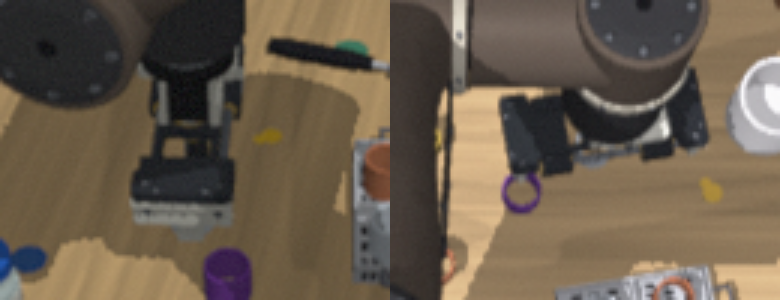

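>>> {"api": "play_rows", "payload": {
  "steps": [
    {"gripper":0.3,"tx":-0.06,"ty":-0.07,"tz":0.05,"ax":0,"ay":0,"az":0},
    {"gripper":0.3,"tx":0,"ty":0,"tz":0,"ax":0,"ay":0,"az":0},
    {"gripper":0.3,"tx":0,"ty":0,"tz":0,"ax":0,"ay":0,"az":0},
    {"gripper":0.3,"tx":0,"ty":0,"tz":0,"ax":0,"ay":0,"az":0},
    {"gripper":0.3,"tx":0,"ty":0,"tz":0,"ax":0,"ay":0,"az":0}
  ],
  "newtons": 12
}}

```text
t: 4.8
eef_pos: [0.6438, -0.1937, 0.2034]
ee_rot: [-1.868, 1.57, -0.122]
force: [-0.5, 1.2, 3.7]
width: 0.0391
```

```bash
python3 plan.py .643 -.194 .30
```

```text
t 4.8 pos [ 0.6438 -0.1937  0.2034] F [-0.5  1.2  3.7] w 0.0391 units tx,ty,tz [-3.86  0.03 -0.01] approach [ 0.001 -0.    -1.   ] jaw [-0.175  0.985 -0.   ]
```

>>> {"api": "play_rows", "payload": {
  "steps": [
    {"gripper":0.3,"tx":-0.5,"ty":0,"tz":0,"ax":0,"ay":0,"az":0},
    {"gripper":0.3,"tx":-0.9,"ty":0,"tz":0,"ax":0,"ay":0,"az":0},
    {"gripper":0.3,"tx":-0.9,"ty":0,"tz":0,"ax":0,"ay":0,"az":0},
    {"gripper":0.3,"tx":-0.9,"ty":0,"tz":0,"ax":0,"ay":0,"az":0},
    {"gripper":0.3,"tx":0,"ty":0.5,"tz":0,"ax":0,"ay":0,"az":0},
    {"gripper":0.3,"tx":0,"ty":0.9,"tz":0.12,"ax":0,"ay":0,"az":0},
    {"gripper":0.3,"tx":0,"ty":0.9,"tz":0.12,"ax":0,"ay":0,"az":0},
    {"gripper":0.3,"tx":0,"ty":0.9,"tz":0.12,"ax":0,"ay":0,"az":0},
    {"gripper":0.3,"tx":0,"ty":0.9,"tz":0.12,"ax":0,"ay":0,"az":0},
    {"gripper":0.3,"tx":0,"ty":0.9,"tz":0.12,"ax":0,"ay":0,"az":0},
    {"gripper":0.3,"tx":0,"ty":0.9,"tz":0.12,"ax":0,"ay":0,"az":0},
    {"gripper":0.3,"tx":0,"ty":0.9,"tz":0.12,"ax":0,"ay":0,"az":0},
    {"gripper":0.3,"tx":0,"ty":0.9,"tz":0.12,"ax":0,"ay":0,"az":0},
    {"gripper":0.3,"tx":0,"ty":0.9,"tz":0,"ax":0,"ay":0,"az":0},
    {"gripper":0.3,"tx":0,"ty":0.3,"tz":0,"ax":0,"ay":0,"az":0},
    {"gripper":0.3,"tx":0,"ty":0,"tz":0,"ax":0,"ay":0,"az":0}
  ]
}}

```text
t: 6.13
eef_pos: [0.4186, -0.2092, 0.2836]
ee_rot: [-1.537, 1.57, 0.209]
force: [-0.3, 0.9, -0.8]
width: 0.039
```

```bash
python3 plan.py .421 -.209 .2055
python3 - <<'E'
from h import *
a=optics.grab_frame("side");b=optics.grab_frame("top")
im=np.hstack([cv2.resize(a[130:230,260:390],None,fx=3,fy=3),cv2.resize(b[180:280,270:400],None,fx=3,fy=3)])[:,:,::-1]
cv2.imwrite("pics/a3.png",im)
for k in range(3): print(telemetry.get_state()['eef_pos']); optics.grab_frame("top")
E
```

```text
t 6.13 pos [ 0.4186 -0.2092  0.2836] F [-0.3  0.9 -0.8] w 0.039 units tx,ty,tz [ 3.12 -0.09 -0.01] approach [ 0.001  0.    -1.   ] jaw [-0.174  0.985  0.   ]
[ 0.42084539 -0.20911177  0.28359578]
[ 0.42120986 -0.20904488  0.28336579]
[ 0.42131356 -0.20897964  0.28309835]
```

View pics/a3.png

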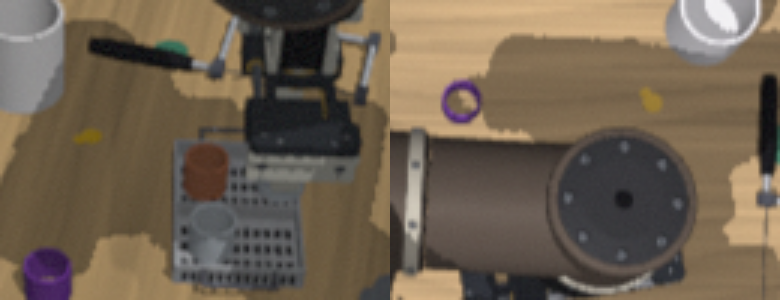

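>>> {"api": "play_rows", "payload": {
  "steps": [
    {"gripper":0.3,"tx":0.6,"ty":0,"tz":0,"ax":0,"ay":0,"az":0},
    {"gripper":0.3,"tx":0.8,"ty":0,"tz":0,"ax":0,"ay":0,"az":0},
    {"gripper":0.3,"tx":0.7,"ty":0,"tz":0,"ax":0,"ay":0,"az":0},
    {"gripper":0.3,"tx":0.4,"ty":0,"tz":0,"ax":0,"ay":0,"az":0},
    {"gripper":0.3,"tx":0.3,"ty":0,"tz":0,"ax":0,"ay":0,"az":0},
    {"gripper":0.3,"tx":0.1,"ty":0,"tz":0,"ax":0,"ay":0,"az":0},
    {"gripper":0.3,"tx":0.1,"ty":0,"tz":0,"ax":0,"ay":0,"az":0},
    {"gripper":0.3,"tx":0,"ty":0,"tz":0,"ax":0,"ay":0,"az":0},
    {"gripper":0.3,"tx":0,"ty":0,"tz":0,"ax":0,"ay":0,"az":0}
  ]
}}

```text
t: 7.13
eef_pos: [0.4207, -0.209, 0.2081]
ee_rot: [-1.924, 1.57, -0.177]
force: [-0.1, 0.4, 0.9]
width: 0.0389
```

```bash
python3 plan.py .421 -.209 .206
python3 - <<'E'
from h import *
a=optics.grab_frame("side");b=optics.grab_frame("top")
cv2.imwrite("pics/a4.png",cv2.resize(a[150:240,290:390],None,fx=6,fy=6,interpolation=2)[:,:,::-1])
for k in range(3): s=telemetry.get_state();print(s['eef_pos'],s['force']); optics.grab_frame("top")
E
```

```text
t 7.13 pos [ 0.4207 -0.209   0.2081] F [-0.1  0.4  0.9] w 0.0389 units tx,ty,tz [ 0.08 -0.01 -0.  ] approach [ 0.001 -0.    -1.   ] jaw [-0.175  0.985 -0.   ]
[ 0.42062638 -0.20899885  0.20822522] [ 0.49936144  0.6038227  -0.91256458]
[ 0.42058257 -0.20902744  0.20825859] [1.09581026 0.06778451 0.21230133]
[ 0.42052279 -0.20901277  0.20817576] [-0.19143209  0.37343879 -1.37662693]
```

View pics/a4.png

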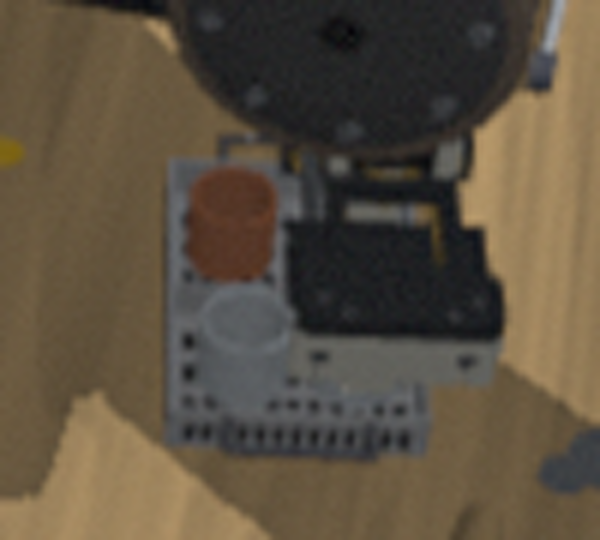

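>>> {"api": "play_rows", "payload": {
  "steps": [
    {"gripper":0.3,"tx":0.04,"ty":0,"tz":0,"ax":0,"ay":0,"az":0},
    {"gripper":0.3,"tx":0.04,"ty":0,"tz":0,"ax":0,"ay":0,"az":0},
    {"gripper":0.3,"tx":0.02,"ty":0,"tz":0,"ax":0,"ay":0,"az":0},
    {"gripper":0.3,"tx":0,"ty":0,"tz":0,"ax":0,"ay":0,"az":0}
  ]
}}

```text
t: 7.72
eef_pos: [0.4206, -0.209, 0.2061]
ee_rot: [-2.108, 1.57, -0.361]
force: [-2.9, 2.8, 11.8]
width: 0.0391
```

Run:
```python
from h import *
for k in range(4): s=telemetry.get_state();print(s['eef_pos'],s['force']); optics.grab_frame("top")
```

```text
[ 0.42056622 -0.20899841  0.20605913] [-2.93956778  2.82564955 11.84855157]
[ 0.42051328 -0.20900356  0.206043  ] [-3.33129484  1.82550446 12.71937614]
[ 0.42055205 -0.20898487  0.20603061] [-3.38115604  2.55043953 12.64371297]
[ 0.42054167 -0.20899463  0.20604632] [-2.41279628  3.37328123 12.2168647 ]
```

>>> {"api": "play_rows", "payload": {
  "steps": [
    {"gripper":0.3,"tx":-0.03,"ty":0,"tz":0,"ax":0,"ay":0,"az":0},
    {"gripper":0.58,"tx":0,"ty":0,"tz":0,"ax":0,"ay":0,"az":0},
    {"gripper":0.58,"tx":0,"ty":0,"tz":0,"ax":0,"ay":0,"az":0},
    {"gripper":0.58,"tx":0,"ty":0,"tz":0,"ax":0,"ay":0,"az":0},
    {"gripper":0.58,"tx":0,"ty":0,"tz":0,"ax":0,"ay":0,"az":0},
    {"gripper":0.58,"tx":-0.4,"ty":0,"tz":0,"ax":0,"ay":0,"az":0},
    {"gripper":0.58,"tx":-0.8,"ty":0,"tz":0,"ax":0,"ay":0,"az":0},
    {"gripper":0.7,"tx":-0.9,"ty":0,"tz":0,"ax":0,"ay":0,"az":0},
    {"gripper":0.7,"tx":-0.9,"ty":0,"tz":0,"ax":0,"ay":0,"az":0}
  ]
}}

```text
t: 8.67
eef_pos: [0.4201, -0.209, 0.2814]
ee_rot: [1.332, 1.569, 3.078]
force: [0.8, -0.1, -0.2]
width: 0.0585
```

```bash
python3 plan.py .517 -.0345 .285
```

```text
t 8.67 pos [ 0.4201 -0.209   0.2814] F [ 0.8 -0.1 -0.2] w 0.0585 units tx,ty,tz [-0.15 -5.04  6.2 ] approach [-0.002  0.    -1.   ] jaw [-0.175  0.985  0.   ]
```

>>> {"api": "play_rows", "payload": {
  "steps": [
    {"gripper":0.7,"tx":0,"ty":-0.3,"tz":0.4,"ax":0,"ay":0,"az":0},
    {"gripper":0.7,"tx":0,"ty":-0.65,"tz":0.8,"ax":0,"ay":0,"az":0},
    {"gripper":0.7,"tx":0,"ty":-0.65,"tz":0.8,"ax":0,"ay":0,"az":0},
    {"gripper":0.7,"tx":0,"ty":-0.65,"tz":0.8,"ax":0,"ay":0,"az":0},
    {"gripper":0.7,"tx":0,"ty":-0.65,"tz":0.8,"ax":0,"ay":0,"az":0},
    {"gripper":0.7,"tx":0,"ty":-0.65,"tz":0.8,"ax":0,"ay":0,"az":0},
    {"gripper":0.7,"tx":0,"ty":-0.65,"tz":0.8,"ax":0,"ay":0,"az":0},
    {"gripper":0.7,"tx":0,"ty":-0.65,"tz":0.8,"ax":0,"ay":0,"az":0},
    {"gripper":0.7,"tx":0,"ty":-0.19,"tz":0.2,"ax":0,"ay":0,"az":0},
    {"gripper":0.7,"tx":0,"ty":0,"tz":0,"ax":0,"ay":0,"az":0},
    {"gripper":0.7,"tx":0,"ty":0,"tz":0,"ax":0,"ay":0,"az":0}
  ]
}}

```text
t: 9.58
eef_pos: [0.5171, -0.0343, 0.2805]
ee_rot: [1.578, 1.57, -2.957]
force: [0.4, -0.4, -0.5]
width: 0.0612
```

```bash
python3 - <<'E'
from h import *
a=optics.grab_frame("side");b=optics.grab_frame("top")
cv2.imwrite("pics/b1s.png",cv2.resize(a[160:290,220:380],None,fx=5,fy=4.6,interpolation=2)[:,:,::-1])
cv2.imwrite("pics/b1t.png",cv2.resize(b[180:300,230:390],None,fx=5,fy=5,interpolation=2)[:,:,::-1])
E
python3 plan.py .517 -.0345 .202
```

```text
t 9.68 pos [ 0.5167 -0.035   0.2807] F [-0.   0.3  0.6] w 0.0611 units tx,ty,tz [ 3.15 -0.02  0.02] approach [-0.001 -0.    -1.   ] jaw [-0.174  0.985  0.   ]
```

View pics/b1s.png

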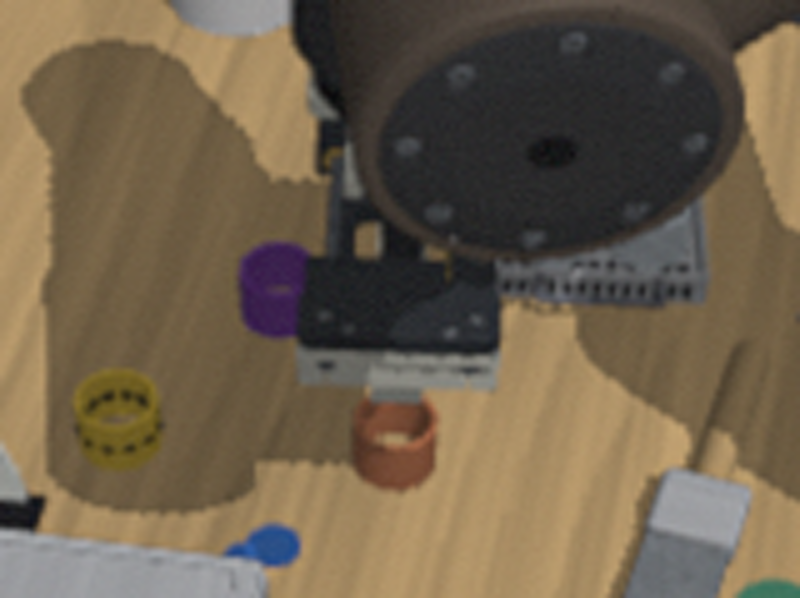

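View pics/b1t.png

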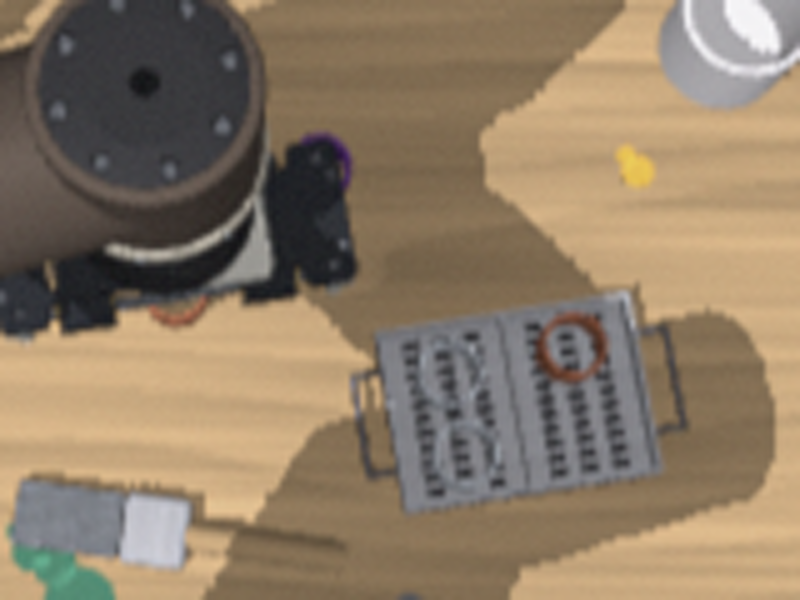

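>>> {"api": "play_rows", "payload": {
  "steps": [
    {"gripper":0.7,"tx":0.5,"ty":0,"tz":0,"ax":0,"ay":0,"az":0},
    {"gripper":0.7,"tx":0.9,"ty":0,"tz":0,"ax":0,"ay":0,"az":0},
    {"gripper":0.7,"tx":0.9,"ty":0,"tz":0,"ax":0,"ay":0,"az":0},
    {"gripper":0.7,"tx":0.5,"ty":0,"tz":0,"ax":0,"ay":0,"az":0},
    {"gripper":0.7,"tx":0.32,"ty":0,"tz":0,"ax":0,"ay":0,"az":0},
    {"gripper":0.7,"tx":0,"ty":0,"tz":0,"ax":0,"ay":0,"az":0},
    {"gripper":0.7,"tx":0,"ty":0,"tz":0,"ax":0,"ay":0,"az":0},
    {"gripper":0.3,"tx":0,"ty":0,"tz":0,"ax":0,"ay":0,"az":0},
    {"gripper":0.3,"tx":0,"ty":0,"tz":0,"ax":0,"ay":0,"az":0},
    {"gripper":0.3,"tx":0,"ty":0,"tz":0,"ax":0,"ay":0,"az":0},
    {"gripper":0.3,"tx":0,"ty":0,"tz":0,"ax":0,"ay":0,"az":0},
    {"gripper":0.3,"tx":0,"ty":0,"tz":0,"ax":0,"ay":0,"az":0}
  ],
  "newtons": 12
}}

```text
t: 10.68
eef_pos: [0.5175, -0.0343, 0.2035]
ee_rot: [-1.509, 1.57, 0.237]
force: [0.1, -0.1, 4.3]
width: 0.0396
```

```bash
python3 plan.py .4345 -.2855 .283
```

```text
t 10.68 pos [ 0.5175 -0.0343  0.2035] F [ 0.1 -0.1  4.3] w 0.0396 units tx,ty,tz [-3.18  5.02 -9.31] approach [ 0.001  0.    -1.   ] jaw [-0.175  0.985  0.   ]
```

>>> {"api": "play_rows", "payload": {
  "steps": [
    {"gripper":0.3,"tx":-0.5,"ty":0,"tz":0,"ax":0,"ay":0,"az":0},
    {"gripper":0.3,"tx":-0.9,"ty":0,"tz":0,"ax":0,"ay":0,"az":0},
    {"gripper":0.3,"tx":-0.9,"ty":0,"tz":0,"ax":0,"ay":0,"az":0},
    {"gripper":0.3,"tx":-0.9,"ty":0.2,"tz":-0.4,"ax":0,"ay":0,"az":0},
    {"gripper":0.3,"tx":0,"ty":0.46,"tz":-0.86,"ax":0,"ay":0,"az":0},
    {"gripper":0.3,"tx":0,"ty":0.46,"tz":-0.86,"ax":0,"ay":0,"az":0},
    {"gripper":0.3,"tx":0,"ty":0.46,"tz":-0.86,"ax":0,"ay":0,"az":0},
    {"gripper":0.3,"tx":0,"ty":0.46,"tz":-0.86,"ax":0,"ay":0,"az":0},
    {"gripper":0.3,"tx":0,"ty":0.46,"tz":-0.86,"ax":0,"ay":0,"az":0},
    {"gripper":0.3,"tx":0,"ty":0.46,"tz":-0.86,"ax":0,"ay":0,"az":0},
    {"gripper":0.3,"tx":0,"ty":0.46,"tz":-0.86,"ax":0,"ay":0,"az":0},
    {"gripper":0.3,"tx":0,"ty":0.46,"tz":-0.86,"ax":0,"ay":0,"az":0},
    {"gripper":0.3,"tx":0,"ty":0.46,"tz":-0.86,"ax":0,"ay":0,"az":0},
    {"gripper":0.3,"tx":0,"ty":0.46,"tz":-0.86,"ax":0,"ay":0,"az":0},
    {"gripper":0.3,"tx":0,"ty":0.2,"tz":-0.3,"ax":0,"ay":0,"az":0},
    {"gripper":0.3,"tx":0,"ty":0,"tz":0,"ax":0,"ay":0,"az":0},
    {"gripper":0.3,"tx":0,"ty":0,"tz":0,"ax":0,"ay":0,"az":0}
  ]
}}

```text
t: 12.1
eef_pos: [0.4346, -0.2853, 0.2828]
ee_rot: [0.403, 1.571, 2.148]
force: [-1.0, 1.0, -1.4]
width: 0.0398
```

```bash
python3 - <<'E'
from h import *
a=optics.grab_frame("side");b=optics.grab_frame("top")
cv2.imwrite("pics/b2s.png",cv2.resize(a[130:230,280:400],None,fx=6,fy=6,interpolation=2)[:,:,::-1])
E
python3 plan.py .4345 -.2855 .206
```

```text
t 12.2 pos [ 0.4351 -0.2846  0.2829] F [-0.2 -0.6  0.1] w 0.0392 units tx,ty,tz [ 3.08  0.03 -0.03] approach [ 0.  0. -1.] jaw [-0.175  0.985  0.   ]
```

View pics/b2s.png

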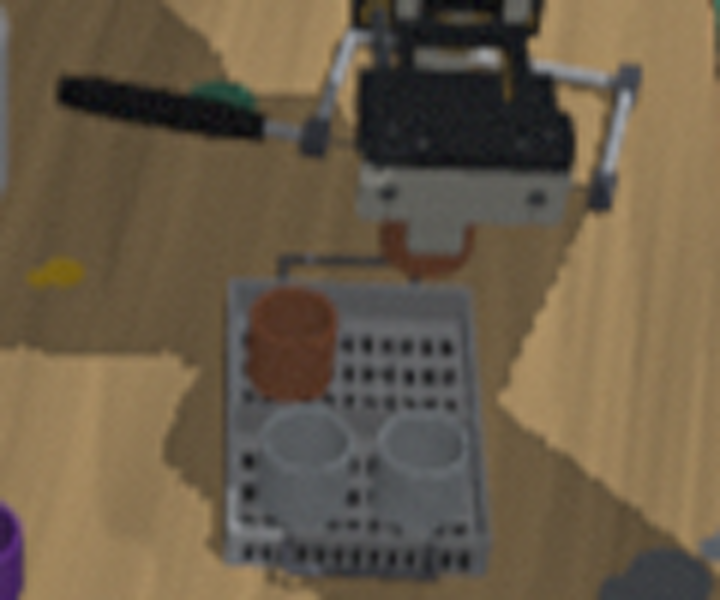

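>>> {"api": "play_rows", "payload": {
  "steps": [
    {"gripper":0.3,"tx":0.6,"ty":0,"tz":0,"ax":0,"ay":0,"az":0},
    {"gripper":0.3,"tx":0.8,"ty":0.03,"tz":-0.03,"ax":0,"ay":0,"az":0},
    {"gripper":0.3,"tx":0.7,"ty":0,"tz":0,"ax":0,"ay":0,"az":0},
    {"gripper":0.3,"tx":0.4,"ty":0,"tz":0,"ax":0,"ay":0,"az":0},
    {"gripper":0.3,"tx":0.3,"ty":0,"tz":0,"ax":0,"ay":0,"az":0},
    {"gripper":0.3,"tx":0.1,"ty":0,"tz":0,"ax":0,"ay":0,"az":0},
    {"gripper":0.3,"tx":0.1,"ty":0,"tz":0,"ax":0,"ay":0,"az":0},
    {"gripper":0.3,"tx":0.03,"ty":0,"tz":0,"ax":0,"ay":0,"az":0},
    {"gripper":0.3,"tx":0.02,"ty":0,"tz":0,"ax":0,"ay":0,"az":0},
    {"gripper":0.3,"tx":0,"ty":0,"tz":0,"ax":0,"ay":0,"az":0},
    {"gripper":0.3,"tx":0,"ty":0,"tz":0,"ax":0,"ay":0,"az":0}
  ]
}}

```text
t: 13.12
eef_pos: [0.4344, -0.2861, 0.2072]
ee_rot: [-1.979, 1.57, -0.233]
force: [-0.5, 0.2, -0.6]
width: 0.0395
```

```bash
python3 plan.py .4345 -.2855 .206
```

```text
t 13.12 pos [ 0.4344 -0.2861  0.2072] F [-0.5  0.2 -0.6] w 0.0395 units tx,ty,tz [ 0.05 -0.01  0.02] approach [ 0.001 -0.    -1.   ] jaw [-0.175  0.985 -0.   ]
```

>>> {"api": "play_rows", "payload": {
  "steps": [
    {"gripper":0.3,"tx":0.03,"ty":0,"tz":0,"ax":0,"ay":0,"az":0},
    {"gripper":0.3,"tx":0.02,"ty":0,"tz":0,"ax":0,"ay":0,"az":0},
    {"gripper":0.3,"tx":0,"ty":0,"tz":0,"ax":0,"ay":0,"az":0}
  ]
}}

```text
t: 13.37
eef_pos: [0.4345, -0.2861, 0.2064]
ee_rot: [-2.211, 1.57, -0.465]
force: [-1.8, 2.5, 9.1]
width: 0.0396
```

```bash
python3 plan.py .4345 -.2855 .206
```

```text
t 13.37 pos [ 0.4345 -0.2861  0.2064] F [-1.8  2.5  9.1] w 0.0396 units tx,ty,tz [ 0.02 -0.    0.02] approach [ 0.001 -0.    -1.   ] jaw [-0.175  0.985 -0.001]
```

>>> {"api": "play_rows", "payload": {
  "steps": [
    {"gripper":0.3,"tx":-0.03,"ty":0,"tz":0,"ax":0,"ay":0,"az":0},
    {"gripper":0.58,"tx":0,"ty":0,"tz":0,"ax":0,"ay":0,"az":0},
    {"gripper":0.58,"tx":0,"ty":0,"tz":0,"ax":0,"ay":0,"az":0},
    {"gripper":0.58,"tx":0,"ty":0,"tz":0,"ax":0,"ay":0,"az":0},
    {"gripper":0.58,"tx":0,"ty":0,"tz":0,"ax":0,"ay":0,"az":0},
    {"gripper":0.58,"tx":-0.4,"ty":0,"tz":0,"ax":0,"ay":0,"az":0},
    {"gripper":0.58,"tx":-0.8,"ty":0,"tz":0,"ax":0,"ay":0,"az":0},
    {"gripper":0.58,"tx":-0.9,"ty":0,"tz":0,"ax":0,"ay":0,"az":0},
    {"gripper":0.58,"tx":-0.9,"ty":0,"tz":0,"ax":0,"ay":0,"az":0},
    {"gripper":0.58,"tx":-0.9,"ty":0,"tz":0,"ax":0,"ay":0,"az":0},
    {"gripper":0.58,"tx":-0.9,"ty":0,"tz":0,"ax":0,"ay":0,"az":0},
    {"gripper":0.58,"tx":-0.9,"ty":0,"tz":0,"ax":0,"ay":0,"az":0}
  ]
}}

```text
t: 14.37
eef_pos: [0.4339, -0.2859, 0.3506]
ee_rot: [-2.04, 1.57, -0.294]
force: [-0.1, 0.1, -0.0]
width: 0.051
```

```bash
python3 - <<'E'
from h import *
a=optics.grab_frame("side");b=optics.grab_frame("top")
cv2.imwrite("pics/c1s.png",cv2.resize(a[220:420,100:300],None,fx=3,fy=3,interpolation=2)[:,:,::-1])
cv2.imwrite("pics/c1t.png",cv2.resize(b[130:250,90:230],None,fx=5,fy=5,interpolation=2)[:,:,::-1])
cv2.imwrite("pics/c1b.png",np.hstack([cv2.resize(a[150:290,220:370],None,fx=2.6,fy=2.6),cv2.resize(b[150:290,230:380],None,fx=2.6,fy=2.6)])[:,:,::-1])
print(np.round(telemetry.get_state()['q'],3))
for n in("side","top"):
    for q in("lid_handle","lid_hinge"):
        print(n,q,[(round(r['confidence'],2),np.round(r['location'],1)) for r in finder.pinpoint(q,n)[:2]])
E
python3 plan.py .4345 -.2855 .206
```

```text
[-2.050e-01  1.450e-01 -4.020e-01  1.000e-03 -1.017e+00 -1.191e+00]
side lid_handle [(0.6, array([331.2, 250.4]))]
side lid_hinge [(0.94, array([326. , 152.2]))]
top lid_handle [(0.89, array([214.7, 155.2]))]
top lid_hinge [(0.84, array([158.3, 152.7]))]
t 14.67 pos [ 0.4338 -0.2859  0.3482] F [-0.  -0.5 -0.3] w 0.0508 units tx,ty,tz [ 5.69 -0.03  0.01] approach [-0.001  0.    -1.   ] jaw [-0.175  0.985  0.001]
```

View pics/c1b.png

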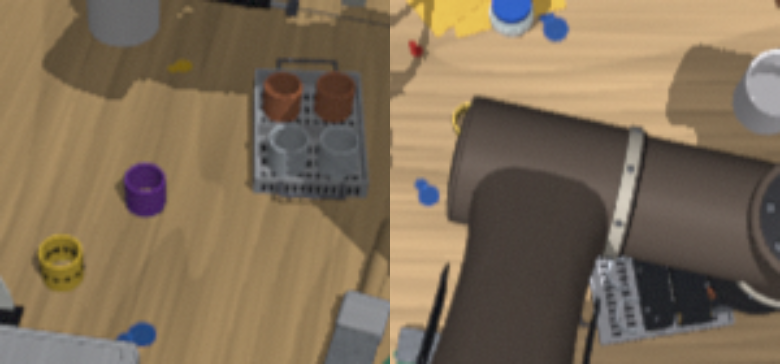

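View pics/c1s.png

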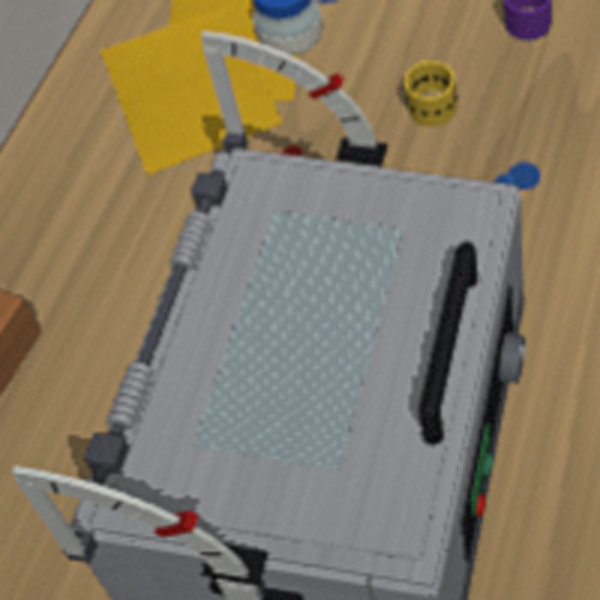

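View pics/c1t.png

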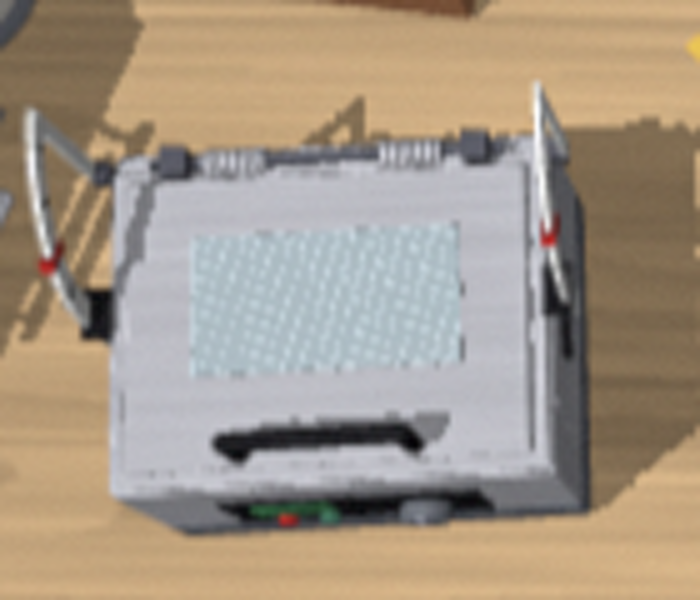

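Run:
```python
from h import *
T=lambda p:((p[0]+.5)/5-.5+90,(p[1]+.5)/5-.5+130); S=lambda p:((p[0]+.5)/3-.5+100,(p[1]+.5)/3-.5+220)
A,ea=tri(S((432,425)),T((222,443)));B,eb=tri(S((466,255)),T((414,434)))
print(A.round(4),ea,B.round(4),eb,"mid",((A+B)/2).round(4),"len",np.linalg.norm(A-B))
d=A-B; print("yaw",np.arctan2(-d[0],d[1]))
# pinpoint handle/hinge
h,e=tri((250.4,331.2),(155.2,214.7)); print("handle",h.round(4),e)
g,e=tri((152.2,326),(152.7,158.3)); print("hinge",g.round(4),e)
# lid plate corners z=.165: side and top
sc={'fl':(437,590),'fr':(518,190),'br':(235,155)}; tc={'fl':(112,480),'fr':(553,463),'br':(520,165),'bl':(118,178)}
for k in tc:
    print(k,"top",atz("top",T(tc[k]),.165).round(4), "side" if k in sc else "", atz("side",S(sc[k]),.165).round(4) if k in sc else "")
# springs/hinge blocks
p,e=tri(S((107,447)),T((174,160)));q,e2=tri(S((210,188)),T((477,145)));print(p.round(4),e,q.round(4),e2, "yaw",np.arctan2(-(p-q)[0],(p-q)[1]))
```

```text
[0.5381 0.3183 0.1861] 0.0017499619888279516 [0.5467 0.2147 0.1847] 0.0015480004690787464 mid [0.5424 0.2665 0.1854] len 0.10391809813304648
yaw 0.08202403076288756
handle [0.5464 0.2626 0.1808] 0.00829656974063456
hinge [0.7143 0.2843 0.1665] 0.004607605194017649
fl top [0.5215 0.3836 0.165 ] side [0.5146 0.3916 0.165 ]
fr top [0.5347 0.1415 0.165 ] side [0.5326 0.1517 0.165 ]
br top [0.7062 0.1685 0.165 ] side [0.7125 0.1661 0.165 ]
bl top [0.695  0.3954 0.165 ]  
[0.7045 0.3627 0.171 ] 0.0005244147303975252 [0.7176 0.1934 0.1659] 0.00030338824480310187 yaw 0.07726475986850323
```

Run:
```python
from h import *
a=optics.grab_frame("side");b=optics.grab_frame("top")
np.save("a.npy",a);np.save("b.npy",b)
for n,im,(x0,y0,x1,y1),f in(("side",a,(225,290,275,375),7),("top",b,(125,205,185,235),12)):
    z=cv2.resize(im[y0:y1,x0:x1],None,fx=f,fy=f,interpolation=cv2.INTER_CUBIC)[:,:,::-1].copy()
    z=np.clip(z.astype(float)*1.6,0,255).astype(np.uint8)
    cv2.imwrite(f"pics/d_{n}.png",z)
```

```text
(no output)
```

View pics/d_side.png

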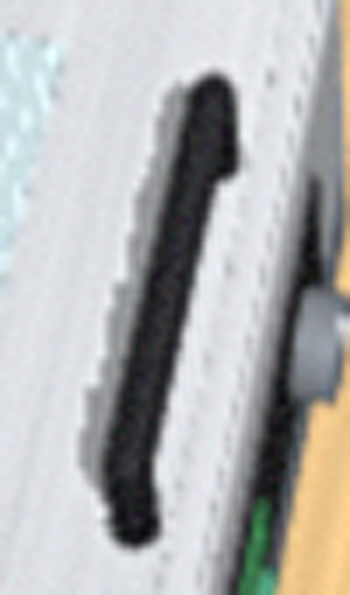

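View pics/d_top.png

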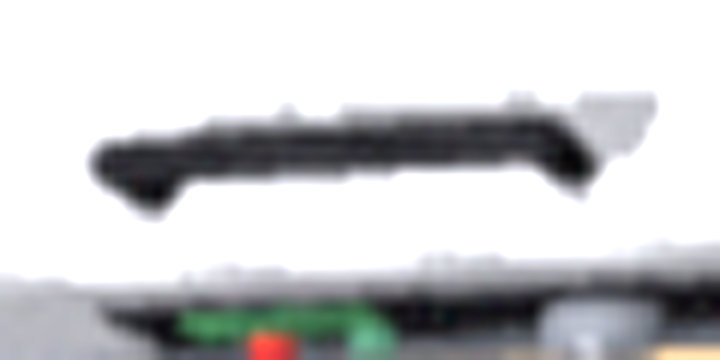

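Run:
```python
from h import *
from scipy.optimize import least_squares
S=lambda p:((p[0]+.5)/7-.5+225,(p[1]+.5)/7-.5+290); T=lambda p:((p[0]+.5)/12-.5+125,(p[1]+.5)/12-.5+205)
A,ea=tri(S((125,465)),T((118,162)));B,eb=tri(S((210,93)),T((540,135)))
print(A.round(4),ea.round(4),B.round(4),eb.round(4),"mid",((A+B)/2).round(4),"len",np.linalg.norm(A-B))
for z in(.186,.191,.196):
  m=[(atz(n,p,z)+atz(n,q,z))/2 for n,p,q in(("side",S((125,465)),S((210,93))),("top",T((118,162)),T((540,135))))]
  print(z,m[0].round(4),m[1].round(4))
# overlay model
yaw=.08; c,s=np.cos(yaw),np.sin(yaw)
def W(h,l): l=np.atleast_2d(l); return np.c_[h[0]+c*l[:,0]-s*l[:,1],h[1]+s*l[:,0]+c*l[:,1],l[:,2]]
for n in("side","top"):
    im=np.load({"side":"a.npy","top":"b.npy"}[n])[:,:,::-1].copy(); f=4 
    big=cv2.resize(im,None,fx=f,fy=f,interpolation=cv2.INTER_CUBIC)
    for h,col in(((.5405,.2650),(0,0,255)),):
        segs=[[(0,-.05,.196),(0,.05,.196)],[(.17,-.125,.162),(.17,.125,.162)],[(-.03,-.125,.165),(-.03,.125,.165)],[(-.03,.125,.165),(.17,.125,.165)],[(-.03,-.125,.165),(.17,-.125,.165)]]
        for sg in segs:
            p=proj(n,W(h,sg)); p=((p+.5)*f-.5).astype(int); cv2.line(big,tuple(map(int,p[0])),tuple(map(int,p[1])),col,1)
    crop=big[880:1640,480:1200] if n=="side" else big[540:960,380:900]
    cv2.imwrite(f"pics/e_{n}.png",cv2.resize(crop,None,fx=.75,fy=.75) if n=="side" else crop)
```

```text
[0.5387 0.3146 0.1955] 0.0021 [0.5454 0.2195 0.1984] 0.0015 mid [0.5421 0.267  0.197 ] len 0.09537327499539973
0.186 [0.5453 0.2612 0.186 ] [0.5433 0.2698 0.186 ]
0.191 [0.5442 0.2638 0.191 ] [0.5423 0.2685 0.191 ]
0.196 [0.5432 0.2663 0.196 ] [0.5413 0.2672 0.196 ]
```

View pics/e_side.png

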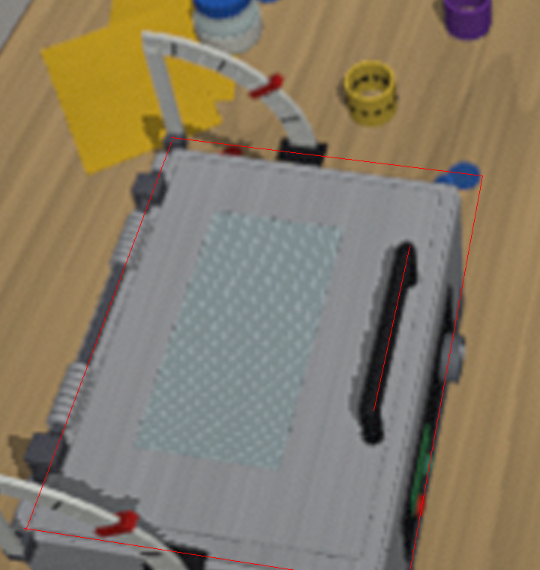

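View pics/e_top.png

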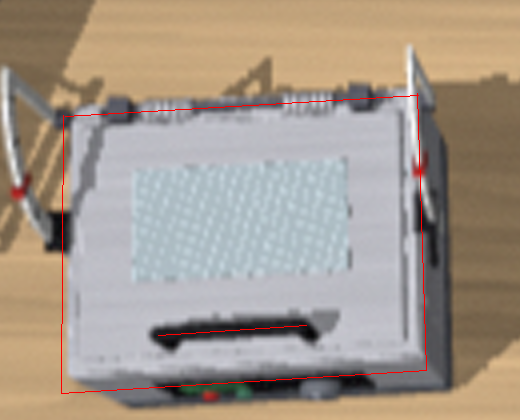

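>>> {"api": "play_rows", "payload": {
  "steps": [
    {"gripper":0.6,"tx":-0.27,"ty":0,"tz":0,"ax":-1,"ay":0,"az":0},
    {"gripper":0.6,"tx":-0.27,"ty":0,"tz":0,"ax":-1,"ay":0,"az":0},
    {"gripper":0.6,"tx":-0.27,"ty":0,"tz":0,"ax":-1,"ay":0,"az":0},
    {"gripper":0.6,"tx":-0.27,"ty":0,"tz":0,"ax":-1,"ay":0,"az":0},
    {"gripper":0.6,"tx":-0.27,"ty":0,"tz":0,"ax":-1,"ay":0,"az":0},
    {"gripper":0.6,"tx":-0.27,"ty":0,"tz":0,"ax":-1,"ay":0,"az":0},
    {"gripper":0.6,"tx":-0.27,"ty":0,"tz":0,"ax":-1,"ay":0,"az":0},
    {"gripper":0.6,"tx":-0.27,"ty":0,"tz":0,"ax":-1,"ay":0,"az":0},
    {"gripper":0.6,"tx":-0.27,"ty":0,"tz":0,"ax":-1,"ay":0,"az":0},
    {"gripper":0.6,"tx":-0.27,"ty":0,"tz":0,"ax":-1,"ay":0,"az":0},
    {"gripper":0.6,"tx":-0.27,"ty":0,"tz":0,"ax":-1,"ay":0,"az":0},
    {"gripper":0.6,"tx":-0.27,"ty":0,"tz":0,"ax":-1,"ay":0,"az":0},
    {"gripper":0.6,"tx":-0.27,"ty":0,"tz":0,"ax":-1,"ay":0,"az":0},
    {"gripper":0.6,"tx":-0.27,"ty":0,"tz":0,"ax":-1,"ay":0,"az":0},
    {"gripper":0.6,"tx":0,"ty":0,"tz":0,"ax":0,"ay":0,"az":0},
    {"gripper":0.6,"tx":0,"ty":0,"tz":0,"ax":0,"ay":0,"az":0}
  ]
}}

```text
t: 16.1
eef_pos: [0.4343, -0.286, 0.4426]
ee_rot: [-0.47, 1.57, 2.739]
force: [-1.0, -0.2, -0.3]
width: 0.0522
```

```bash
python3 plan.py .5422 .2667 .43
```

```text
t 16.1 pos [ 0.4343 -0.286   0.4426] F [-1.  -0.2 -0.3] w 0.0522 units tx,ty,tz [  0.51 -21.77  -5.8 ] approach [-0.001  0.    -1.   ] jaw [-0.998 -0.068  0.001]
```

>>> {"api": "play_rows", "payload": {
  "steps": [
    {"gripper":0.6,"tx":0,"ty":-0.5,"tz":-0.2,"ax":0,"ay":0,"az":0},
    {"gripper":0.6,"tx":0,"ty":-1,"tz":-0.27,"ax":0,"ay":0,"az":0},
    {"gripper":0.6,"tx":0,"ty":-1,"tz":-0.27,"ax":0,"ay":0,"az":0},
    {"gripper":0.6,"tx":0,"ty":-1,"tz":-0.27,"ax":0,"ay":0,"az":0},
    {"gripper":0.6,"tx":0,"ty":-1,"tz":-0.27,"ax":0,"ay":0,"az":0},
    {"gripper":0.6,"tx":0,"ty":-1,"tz":-0.27,"ax":0,"ay":0,"az":0},
    {"gripper":0.6,"tx":0,"ty":-1,"tz":-0.27,"ax":0,"ay":0,"az":0},
    {"gripper":0.6,"tx":0,"ty":-1,"tz":-0.27,"ax":0,"ay":0,"az":0},
    {"gripper":0.6,"tx":0,"ty":-1,"tz":-0.27,"ax":0,"ay":0,"az":0},
    {"gripper":0.6,"tx":0,"ty":-1,"tz":-0.27,"ax":0,"ay":0,"az":0},
    {"gripper":0.6,"tx":0,"ty":-1,"tz":-0.27,"ax":0,"ay":0,"az":0},
    {"gripper":0.6,"tx":0,"ty":-1,"tz":-0.27,"ax":0,"ay":0,"az":0},
    {"gripper":0.6,"tx":0,"ty":-1,"tz":-0.27,"ax":0,"ay":0,"az":0},
    {"gripper":0.6,"tx":0,"ty":-1,"tz":-0.27,"ax":0,"ay":0,"az":0},
    {"gripper":0.6,"tx":0,"ty":-1,"tz":-0.27,"ax":0,"ay":0,"az":0},
    {"gripper":0.6,"tx":0,"ty":-1,"tz":-0.27,"ax":0,"ay":0,"az":0},
    {"gripper":0.6,"tx":0,"ty":-1,"tz":-0.27,"ax":0,"ay":0,"az":0},
    {"gripper":0.6,"tx":0,"ty":-1,"tz":-0.27,"ax":0,"ay":0,"az":0},
    {"gripper":0.6,"tx":0,"ty":-1,"tz":-0.27,"ax":0,"ay":0,"az":0},
    {"gripper":0.6,"tx":0,"ty":-1,"tz":-0.27,"ax":0,"ay":0,"az":0}
  ]
}}

```text
t: 17.77
eef_pos: [0.5326, 0.211, 0.442]
ee_rot: [0.505, 1.569, -2.57]
force: [0.3, -0.1, 0.2]
width: 0.0525
```

>>> {"api": "play_rows", "payload": {
  "steps": [
    {"gripper":0.6,"tx":0,"ty":-1,"tz":-0.27,"ax":0,"ay":0,"az":0},
    {"gripper":0.6,"tx":0.5,"ty":-1,"tz":-0.2,"ax":0,"ay":0,"az":0},
    {"gripper":0.6,"tx":0.4,"ty":-0.27,"tz":0,"ax":0,"ay":0,"az":0},
    {"gripper":0.6,"tx":0,"ty":0,"tz":0,"ax":0,"ay":0,"az":0},
    {"gripper":0.6,"tx":0,"ty":0,"tz":0,"ax":0,"ay":0,"az":0},
    {"gripper":0.6,"tx":0,"ty":0,"tz":0,"ax":0,"ay":0,"az":0}
  ]
}}

```text
t: 18.27
eef_pos: [0.5403, 0.2664, 0.4207]
ee_rot: [1.12, 1.57, -1.953]
force: [-0.6, 0.2, -0.3]
width: 0.0523
```

```bash
python3 plan.py .5422 .2667 .355
python3 - <<'E'
from h import *
a=optics.grab_frame("side");b=optics.grab_frame("top")
cv2.imwrite("pics/f_s.png",cv2.resize(a[150:420,100:380],None,fx=2.2,fy=2.2,interpolation=2)[:,:,::-1])
cv2.imwrite("pics/f_t.png",cv2.resize(b[130:300,80:390],None,fx=2.5,fy=2.5,interpolation=2)[:,:,::-1])
E
```

```text
t 18.27 pos [0.5403 0.2664 0.4207] F [-0.6  0.2 -0.3] w 0.0523 units tx,ty,tz [ 2.63 -0.01 -0.08] approach [-0.    -0.001 -1.   ] jaw [-0.998 -0.069  0.   ]
```

View pics/f_s.png

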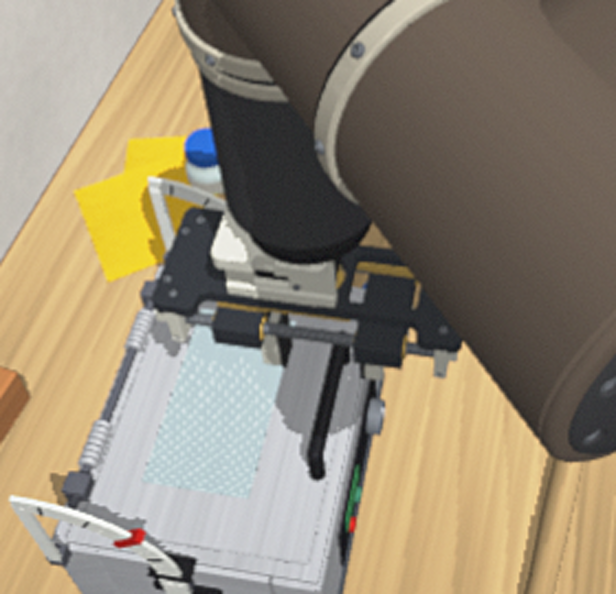

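View pics/f_t.png

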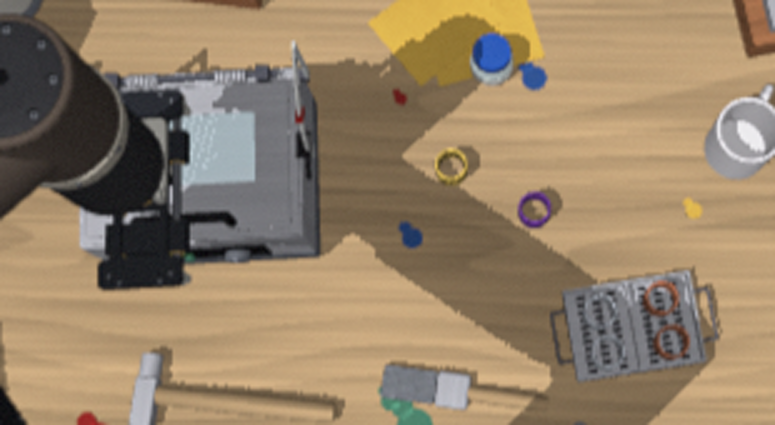

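>>> {"api": "play_rows", "payload": {
  "steps": [
    {"gripper":0.6,"tx":0.4,"ty":0,"tz":-0.05,"ax":0,"ay":0,"az":0},
    {"gripper":0.6,"tx":0.6,"ty":0,"tz":0,"ax":0,"ay":0,"az":0},
    {"gripper":0.6,"tx":0.6,"ty":0,"tz":0,"ax":0,"ay":0,"az":0},
    {"gripper":0.6,"tx":0.5,"ty":0,"tz":0,"ax":0,"ay":0,"az":0},
    {"gripper":0.6,"tx":0.3,"ty":0,"tz":0,"ax":0,"ay":0,"az":0},
    {"gripper":0.6,"tx":0.2,"ty":0,"tz":0,"ax":0,"ay":0,"az":0},
    {"gripper":0.6,"tx":0,"ty":0,"tz":0,"ax":0,"ay":0,"az":0},
    {"gripper":0.6,"tx":0,"ty":0,"tz":0,"ax":0,"ay":0,"az":0},
    {"gripper":0.6,"tx":0,"ty":0,"tz":0,"ax":0,"ay":0,"az":0}
  ]
}}

```text
t: 19.12
eef_pos: [0.5419, 0.2673, 0.3565]
ee_rot: [-2.631, 1.569, 0.581]
force: [-0.5, 0.0, 0.2]
width: 0.0526
```

```bash
python3 - <<'E'
from h import *
a=optics.grab_frame("side");b=optics.grab_frame("top")
cv2.imwrite("pics/g_s.png",cv2.resize(a[260:400,180:300],None,fx=4.2,fy=4.2,interpolation=2)[:,:,::-1])
E
python3 plan.py .5422 .2667 .355
```

```text
t 19.22 pos [0.5417 0.2673 0.3565] F [ 0.3 -0.1  0.4] w 0.0526 units tx,ty,tz [ 0.06  0.03 -0.02] approach [ 0.001  0.001 -1.   ] jaw [-0.997 -0.071 -0.001]
```

View pics/g_s.png

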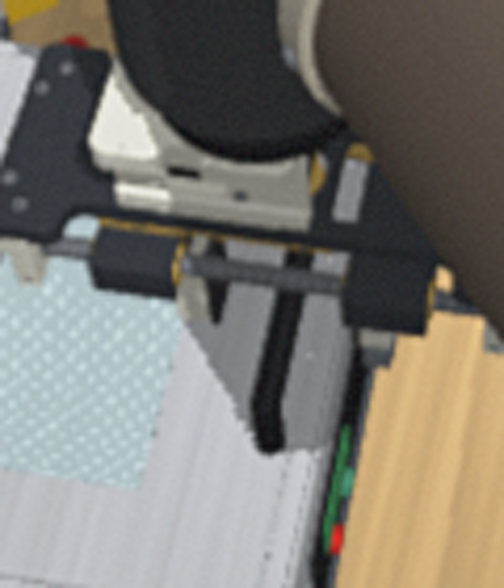

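>>> {"api": "play_rows", "payload": {
  "steps": [
    {"gripper":0,"tx":0.05,"ty":0,"tz":0,"ax":0,"ay":0,"az":0},
    {"gripper":0,"tx":0,"ty":0,"tz":0,"ax":0,"ay":0,"az":0},
    {"gripper":0,"tx":0,"ty":0,"tz":0,"ax":0,"ay":0,"az":0},
    {"gripper":0,"tx":0,"ty":0,"tz":0,"ax":0,"ay":0,"az":0},
    {"gripper":0,"tx":0,"ty":0,"tz":0,"ax":0,"ay":0,"az":0},
    {"gripper":0,"tx":0,"ty":0,"tz":0,"ax":0,"ay":0,"az":0},
    {"gripper":0,"tx":0,"ty":0,"tz":0,"ax":0,"ay":0,"az":0}
  ],
  "newtons": 15
}}

```text
t: 19.8
eef_pos: [0.5413, 0.2672, 0.3543]
ee_rot: [0.222, 1.57, -2.849]
force: [-15.9, 0.8, 4.0]
width: 0.0118
```

```bash
python3 plan.py .5422 .2667 .355
```

```text
t 19.8 pos [0.5413 0.2672 0.3543] F [-15.9   0.8   4. ] w 0.0118 units tx,ty,tz [-0.03  0.02 -0.03] approach [-0.001 -0.    -1.   ] jaw [-0.997 -0.071  0.001]
```

>>> {"api": "play_rows", "payload": {
  "steps": [
    {"gripper":0,"tx":0,"ty":0,"tz":0.04,"ax":0,"ay":0,"az":0},
    {"gripper":0,"tx":0,"ty":0,"tz":0,"ax":0,"ay":0,"az":0},
    {"gripper":0,"tx":0,"ty":0,"tz":0,"ax":0,"ay":0,"az":0}
  ]
}}

```text
t: 20.05
eef_pos: [0.5409, 0.2672, 0.3545]
ee_rot: [-3.026, 1.57, 0.187]
force: [3.2, 0.2, -1.0]
width: 0.0112
```

```bash
python3 plan.py .5422 .2667 .355
```

```text
t 20.05 pos [0.5409 0.2672 0.3545] F [ 3.2  0.2 -1. ] w 0.0112 units tx,ty,tz [-0.02  0.02 -0.05] approach [ 0.001  0.    -1.   ] jaw [-0.997 -0.071 -0.001]
```

```bash
cat > arc.py <<'E'
import numpy as np, sys
th0,th1,tau0,tau1,n=map(float,sys.argv[1:6]); n=int(n)
r=np.hypot(.17,.034);p0=np.arctan2(.034,.17);D=np.pi/180
def tcp(th,tau):
    th,tau=th*D,tau*D
    G=np.array([-r*np.cos(p0+th),r*np.sin(p0+th)])
    return G+.159*np.array([np.sin(tau),np.cos(tau)])
ths=np.linspace(th0,th1,n+1);taus=np.linspace(tau0,tau1,n+1)
for i in range(n):
    d=tcp(ths[i+1],taus[i+1])-tcp(ths[i],taus[i]); t=taus[i]*D
    a=np.array([-np.sin(t),-np.cos(t)]); j=np.array([-np.cos(t),np.sin(t)])  # tool x, tool z (jaw, points to -x')
    print("tx %.2f tz %.2f ay %.3f"%(d@a/.025,d@j/.025,-(taus[i+1]-taus[i])/6))
print(tcp(th1,tau1)-tcp(th0,tau0))
E
python3 arc.py 0 20 0 10 12; echo; python3 arc.py 20 38 10 20 11
```

```text
tx -0.20 tz -0.13 ay -0.139
tx -0.20 tz -0.14 ay -0.139
tx -0.20 tz -0.14 ay -0.139
tx -0.19 tz -0.14 ay -0.139
tx -0.19 tz -0.15 ay -0.139
tx -0.19 tz -0.15 ay -0.139
tx -0.19 tz -0.15 ay -0.139
tx -0.19 tz -0.15 ay -0.139
tx -0.19 tz -0.16 ay -0.139
tx -0.19 tz -0.16 ay -0.139
tx -0.19 tz -0.16 ay -0.139
tx -0.19 tz -0.17 ay -0.139
[0.049491   0.05367741]

tx -0.18 tz -0.18 ay -0.152
tx -0.18 tz -0.18 ay -0.152
tx -0.18 tz -0.18 ay -0.152
tx -0.18 tz -0.18 ay -0.152
tx -0.18 tz -0.18 ay -0.152
tx -0.18 tz -0.19 ay -0.152
tx -0.18 tz -0.19 ay -0.152
tx -0.18 tz -0.19 ay -0.152
tx -0.17 tz -0.19 ay -0.152
tx -0.17 tz -0.20 ay -0.152
tx -0.17 tz -0.20 ay -0.152
[0.06186087 0.03418854]
```

>>> {"api": "play_rows", "payload": {
  "steps": [
    {"gripper":0,"tx":0,"ty":0,"tz":0,"ax":0,"ay":0,"az":0},
    {"gripper":0,"tx":0,"ty":0,"tz":0,"ax":0,"ay":0,"az":0},
    {"gripper":0,"tx":-0.2,"ty":0,"tz":-0.13,"ax":0,"ay":-0.139,"az":0},
    {"gripper":0,"tx":-0.2,"ty":0,"tz":-0.14,"ax":0,"ay":-0.139,"az":0},
    {"gripper":0,"tx":-0.2,"ty":0,"tz":-0.14,"ax":0,"ay":-0.139,"az":0},
    {"gripper":0,"tx":-0.19,"ty":0,"tz":-0.14,"ax":0,"ay":-0.139,"az":0},
    {"gripper":0,"tx":0,"ty":0,"tz":0,"ax":0,"ay":0,"az":0},
    {"gripper":0,"tx":0,"ty":0,"tz":0,"ax":0,"ay":0,"az":0}
  ],
  "newtons": 35
}}

```text
t: 20.72
eef_pos: [0.555, 0.2682, 0.3729]
ee_rot: [0.001, 1.512, -3.07]
force: [6.0, 0.7, -8.2]
width: 0.011
```

```bash
cat > lid.py <<'E'
from h import *
s=telemetry.get_state(); M=R.from_euler('xyz',s['ee_rot']).as_matrix()
G=np.array(s['eef_pos'])+.159*M[:,0]; h0=np.array([.541,.267,.196]); x=np.array([.9975,.07,0])
p=G-h0; u=p@x-.17; v=p[2]+.034
print("t",round(s['t'],2),"pos",np.round(s['eef_pos'],4),"G",G.round(4),"F",np.round(s['force'],1),"M",np.round(s['moment'],2),"w",round(s['width'],4))
print("theta",np.degrees(np.arctan2(v,-u)-np.arctan2(.034,.17)).round(2),"radius",np.hypot(u,v).round(4),"(.1734) tilt",np.degrees(np.arctan2(-M[:,0]@x,-M[2,0])).round(2),"lat",(p[1]*.9975-p[0]*.07).round(4))
E
python3 lid.py;  python3 - <<'E'
from h import *
a=optics.grab_frame("side");b=optics.grab_frame("top")
cv2.imwrite("pics/h_s.png",cv2.resize(a[210:420,100:300],None,fx=2.8,fy=2.8,interpolation=2)[:,:,::-1])
E
```

```text
t 20.72 pos [0.555  0.2682 0.3729] G [0.5457 0.2675 0.2142] F [ 6.   0.7 -8.2] M [ 0.13 -2.22 -0.07] w 0.011
theta 6.2 radius 0.1733 (.1734) tilt 3.37 lat 0.0002
```

View pics/h_s.png

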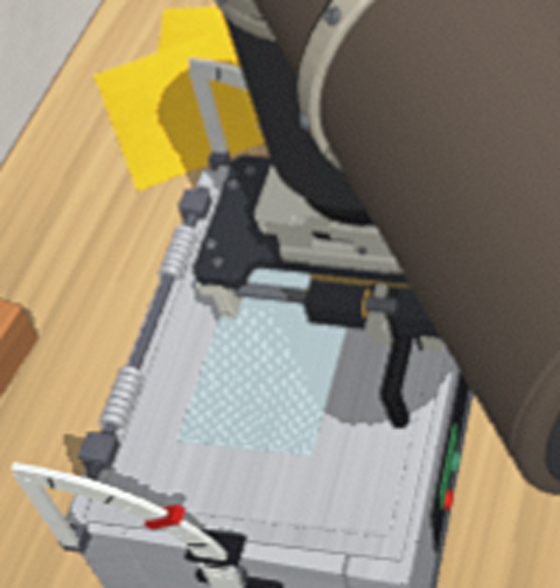

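>>> {"api": "play_rows", "payload": {
  "steps": [
    {"gripper":0,"tx":-0.19,"ty":0,"tz":-0.15,"ax":0,"ay":-0.139,"az":0},
    {"gripper":0,"tx":-0.19,"ty":0,"tz":-0.15,"ax":0,"ay":-0.139,"az":0},
    {"gripper":0,"tx":-0.19,"ty":0,"tz":-0.15,"ax":0,"ay":-0.139,"az":0},
    {"gripper":0,"tx":-0.19,"ty":0,"tz":-0.15,"ax":0,"ay":-0.139,"az":0},
    {"gripper":0,"tx":-0.19,"ty":0,"tz":-0.16,"ax":0,"ay":-0.139,"az":0},
    {"gripper":0,"tx":-0.19,"ty":0,"tz":-0.16,"ax":0,"ay":-0.139,"az":0},
    {"gripper":0,"tx":-0.19,"ty":0,"tz":-0.16,"ax":0,"ay":-0.139,"az":0},
    {"gripper":0,"tx":-0.19,"ty":0,"tz":-0.17,"ax":0,"ay":-0.139,"az":0},
    {"gripper":0,"tx":0,"ty":0,"tz":0,"ax":0,"ay":0,"az":0},
    {"gripper":0,"tx":0,"ty":0,"tz":0,"ax":0,"ay":0,"az":0}
  ]
}}

```text
t: 21.65
eef_pos: [0.5893, 0.2707, 0.4067]
ee_rot: [0.004, 1.394, -3.068]
force: [1.3, -1.7, -8.4]
width: 0.0109
```

```bash
python3 lid.py;  python3 - <<'E'
from h import *
a=optics.grab_frame("side");b=optics.grab_frame("top")
cv2.imwrite("pics/i_s.png",cv2.resize(a[210:420,100:300],None,fx=2.8,fy=2.8,interpolation=2)[:,:,::-1])
E
```

```text
t 21.65 pos [0.5893 0.2707 0.4067] G [0.5615 0.2686 0.2502] F [ 1.3 -1.7 -8.4] M [ 0.09 -1.29 -0.04] w 0.0109
theta 19.23 radius 0.1735 (.1734) tilt 10.12 lat 0.0002
```

View pics/i_s.png

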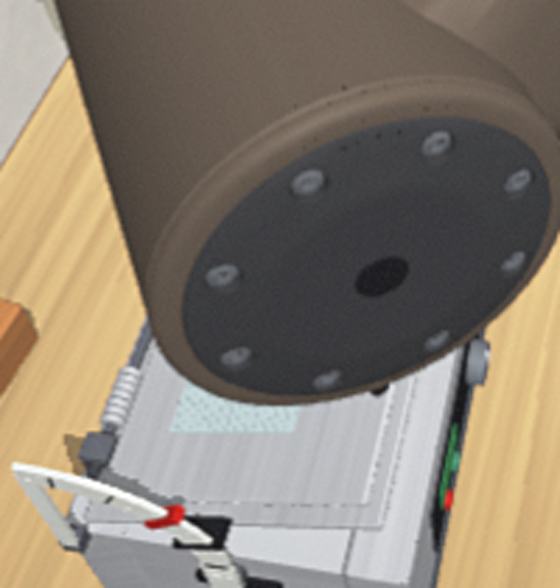

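>>> {"api": "play_rows", "payload": {
  "steps": [
    {"gripper":0,"tx":-0.18,"ty":0,"tz":-0.18,"ax":0,"ay":-0.15,"az":0},
    {"gripper":0,"tx":-0.18,"ty":0,"tz":-0.18,"ax":0,"ay":-0.15,"az":0},
    {"gripper":0,"tx":-0.18,"ty":0,"tz":-0.18,"ax":0,"ay":-0.15,"az":0},
    {"gripper":0,"tx":-0.18,"ty":0,"tz":-0.18,"ax":0,"ay":-0.15,"az":0},
    {"gripper":0,"tx":-0.18,"ty":0,"tz":-0.18,"ax":0,"ay":-0.15,"az":0},
    {"gripper":0,"tx":-0.18,"ty":0,"tz":-0.19,"ax":0,"ay":-0.15,"az":0},
    {"gripper":0,"tx":-0.18,"ty":0,"tz":-0.19,"ax":0,"ay":-0.15,"az":0},
    {"gripper":0,"tx":-0.18,"ty":0,"tz":-0.19,"ax":0,"ay":-0.15,"az":0},
    {"gripper":0,"tx":-0.17,"ty":0,"tz":-0.19,"ax":0,"ay":-0.15,"az":0},
    {"gripper":0,"tx":0,"ty":0,"tz":0,"ax":0,"ay":0,"az":0},
    {"gripper":0,"tx":0,"ty":0,"tz":0,"ax":0,"ay":0,"az":0}
  ]
}}

```text
t: 22.67
eef_pos: [0.6385, 0.2742, 0.437]
ee_rot: [0.002, 1.253, -3.068]
force: [-4.7, -0.8, -5.3]
width: 0.0108
```

```bash
python3 lid.py;  python3 - <<'E'
from h import *
a=optics.grab_frame("side");b=optics.grab_frame("top")
cv2.imwrite("pics/j_s.png",cv2.resize(a[210:420,100:300],None,fx=2.8,fy=2.8,interpolation=2)[:,:,::-1])
cv2.imwrite("pics/j_t.png",cv2.resize(b[130:260,80:240],None,fx=4,fy=4,interpolation=2)[:,:,::-1])
E
```

```text
t 22.67 pos [0.6385 0.2742 0.437 ] G [0.5889 0.2706 0.286 ] F [-4.7 -0.8 -5.3] M [-0.16  0.15  0.02] w 0.0108
theta 34.17 radius 0.1739 (.1734) tilt 18.22 lat 0.0002
```

View pics/j_s.png

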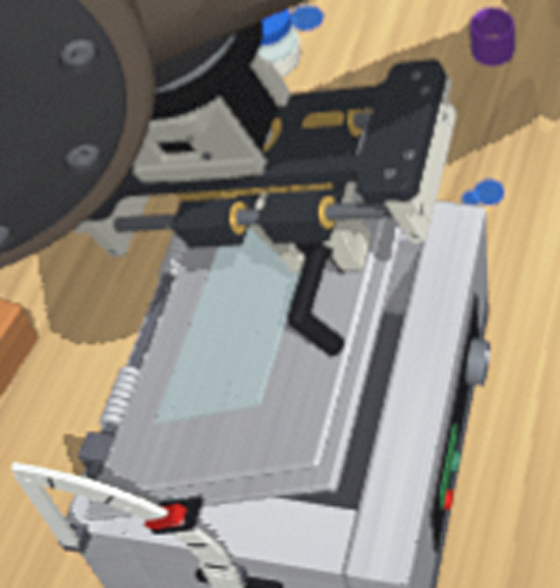

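View pics/j_t.png

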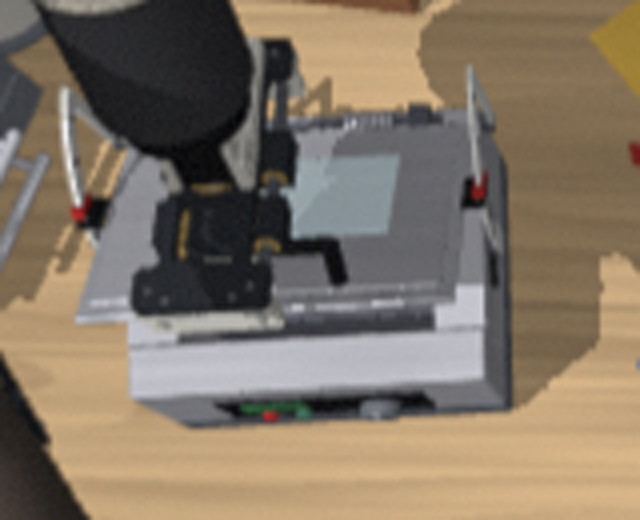

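```bash
python3 arc.py 34.2 40.2 18.2 20.2 5
```

```text
tx -0.13 tz -0.11 ay -0.067
tx -0.13 tz -0.11 ay -0.067
tx -0.13 tz -0.12 ay -0.067
tx -0.13 tz -0.12 ay -0.067
tx -0.12 tz -0.12 ay -0.067
[0.01883426 0.01019679]
```

>>> {"api": "play_rows", "payload": {
  "steps": [
    {"gripper":0,"tx":-0.13,"ty":0,"tz":-0.11,"ax":0,"ay":-0.067,"az":0},
    {"gripper":0,"tx":-0.13,"ty":0,"tz":-0.11,"ax":0,"ay":-0.067,"az":0},
    {"gripper":0,"tx":-0.13,"ty":0,"tz":-0.12,"ax":0,"ay":-0.067,"az":0},
    {"gripper":0,"tx":-0.13,"ty":0,"tz":-0.12,"ax":0,"ay":-0.067,"az":0},
    {"gripper":0,"tx":-0.12,"ty":0,"tz":-0.12,"ax":0,"ay":-0.067,"az":0},
    {"gripper":0,"tx":0,"ty":0,"tz":0,"ax":0,"ay":0,"az":0},
    {"gripper":0,"tx":0,"ty":0,"tz":0,"ax":0,"ay":0,"az":0},
    {"gripper":0,"tx":0,"ty":0,"tz":0,"ax":0,"ay":0,"az":0},
    {"gripper":0,"tx":0,"ty":0,"tz":0,"ax":0,"ay":0,"az":0}
  ]
}}

```text
t: 23.52
eef_pos: [0.6582, 0.2755, 0.4485]
ee_rot: [0.0, 1.219, -3.07]
force: [-5.8, -0.7, -2.8]
width: 0.0111
```

```bash
python3 lid.py;  python3 - <<'E'
from h import *
a=optics.grab_frame("side");b=optics.grab_frame("top")
cv2.imwrite("pics/k_s.png",cv2.resize(a[370:420,90:200],None,fx=7,fy=7,interpolation=2)[:,:,::-1])
cv2.imwrite("pics/k_t.png",cv2.resize(b[140:200,190:215],None,fx=8,fy=8,interpolation=2)[:,:,::-1])
cv2.imwrite("pics/k_s2.png",cv2.resize(a[200:420,90:390],None,fx=2.6,fy=2.6,interpolation=2)[:,:,::-1])
# predicted pointer/mark points on arcs r=.085 about hinge
c,s=np.cos(.07),np.sin(.07); H=np.array([.541,.267])+.17*np.array([c,s])
for y in(.135,-.135):
  for th in(20,30,40,50,60):
    q=np.radians(th); l=np.array([-.085*np.cos(q),y]); P=[H[0]+c*l[0]-s*l[1],H[1]+s*l[0]+c*l[1],.162+.085*np.sin(q)]
    print(y,th,"side",proj("side",P)[0].round(1),"top",proj("top",P)[0].round(1))
E
```

```text
t 23.52 pos [0.6582 0.2755 0.4485] G [0.6035 0.2716 0.2992] F [-5.8 -0.7 -2.8] M [-0.2   0.83  0.06] w 0.0111
theta 40.66 radius 0.1742 (.1734) tilt 20.17 lat 0.0002
0.135 20 side [171.  404.2] top [103.1 187.9]
0.135 30 side [165.1 400. ] top [101.4 184.4]
0.135 40 side [157.8 395.8] top [ 99.9 180.2]
0.135 50 side [149.2 391.8] top [ 98.6 175.4]
0.135 60 side [139.6 388. ] top [ 97.6 170.1]
-0.135 20 side [217.5 258.4] top [201.6 182.7]
-0.135 30 side [213.4 253.6] top [200.8 179.2]
-0.135 40 side [208.1 248.9] top [200.1 174.9]
-0.135 50 side [201.8 244.6] top [199.4 170.1]
-0.135 60 side [194.7 240.8] top [198.8 164.8]
```

View pics/k_s.png

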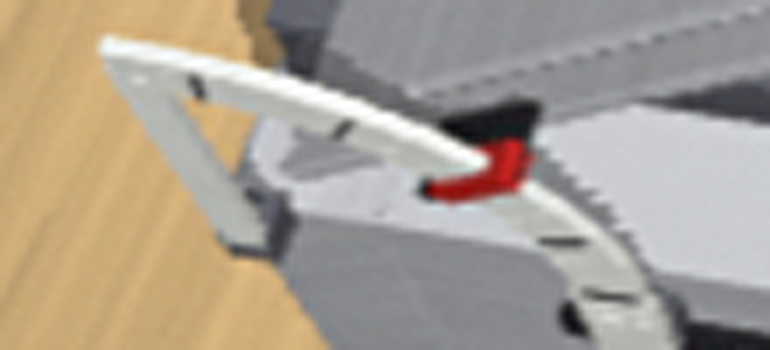

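View pics/k_t.png

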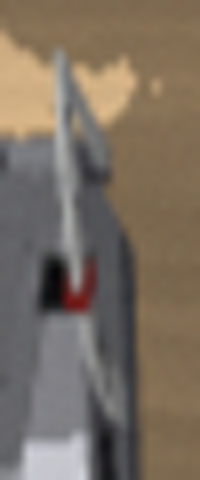

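View pics/k_s2.png

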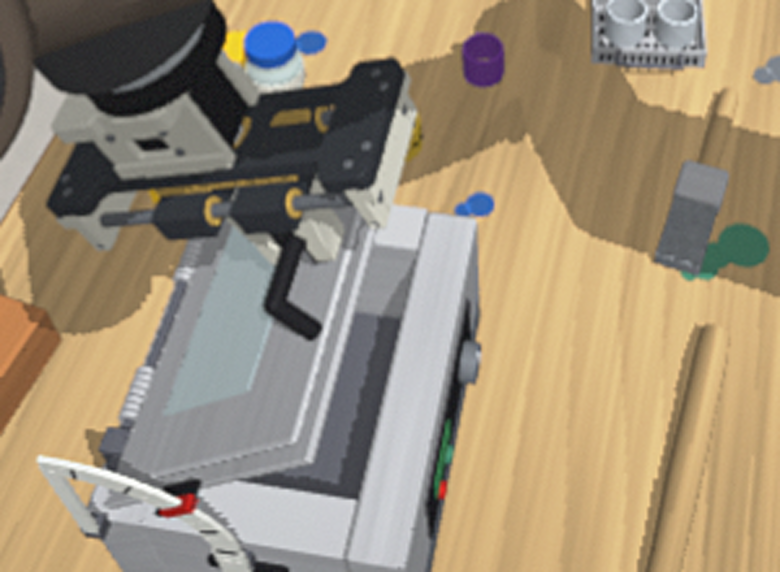

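>>> {"api": "play_rows", "payload": {
  "steps": [
    {"gripper":0,"tx":0,"ty":0,"tz":0,"ax":0,"ay":0,"az":0},
    {"gripper":0,"tx":0,"ty":0,"tz":0,"ax":0,"ay":0,"az":0},
    {"gripper":0,"tx":0,"ty":0,"tz":0,"ax":0,"ay":0,"az":0},
    {"gripper":0,"tx":0,"ty":0,"tz":0,"ax":0,"ay":0,"az":0},
    {"gripper":0,"tx":0,"ty":0,"tz":0,"ax":0,"ay":0,"az":0},
    {"gripper":0,"tx":0,"ty":0,"tz":0,"ax":0,"ay":0,"az":0}
  ]
}}

```text
t: 24.12
eef_pos: [0.6582, 0.2755, 0.4485]
ee_rot: [0.0, 1.219, -3.07]
force: [-6.3, -1.0, -4.0]
width: 0.0108
```

```bash
python3 lid.py;  python3 - <<'E'
from h import *
a=optics.grab_frame("side");b=optics.grab_frame("top")
cv2.imwrite("pics/l_s.png",cv2.resize(a[110:300,180:400],None,fx=3,fy=3,interpolation=2)[:,:,::-1])
cv2.imwrite("pics/l_t.png",b[:,:,::-1])
print(np.round(telemetry.get_state()['qd'],3))
E
```

```text
t 24.12 pos [0.6582 0.2755 0.4485] G [0.6035 0.2716 0.2992] F [-6.3 -1.  -4. ] M [-0.2   0.82  0.1 ] w 0.0108
theta 40.65 radius 0.1742 (.1734) tilt 20.17 lat 0.0002
[ 0.003  0.001  0.001 -0.    -0.001  0.001]
```

View pics/l_s.png

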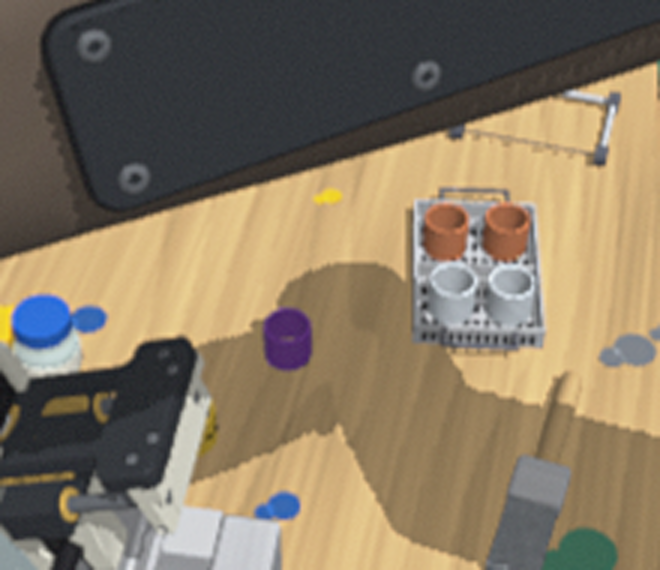

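View pics/l_t.png

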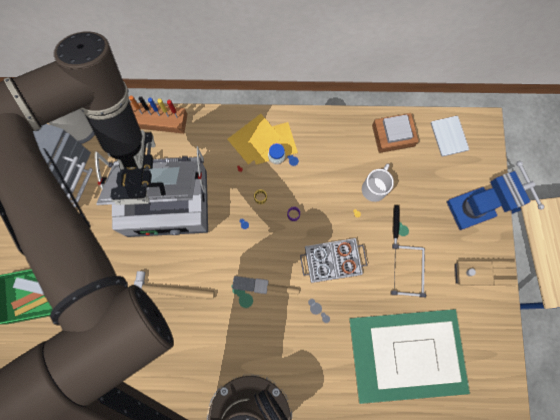

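Both pairs stand in the right halves, the bystanders have not moved, and the lid is steady at the mark. I'm handing the job in.

```bash
python3 -c "
from station import job_done
print(job_done())"
```

```text
the job is handed in; nothing more can be done
None
```

The loose aluminium and copper rings now stand in the basket beside their twins, each metal in its own half. The gripper is holding the lid still at the red drip mark. I handed the job in at about 24 s.

**Last checks**
- **Rings:** the last side picture shows all four rings upright, two copper in one half and two aluminium in the other. The basket, brass ring, purple ring and other bystanders look unmoved.
- **Lid angle:** the arm's pose gives 40.65 degrees, steady over the last 0.6 s. The highest angle I measured was 40.7, at the stops where I checked. Both arc pointers sit at the red mark, to within about 1 degree by eye.
- **Force:** the gripper holds the bar at 35 N. The wrist read about 7 N at the end and never more than about 16 N where I checked.

**Disagreements**
- **Handle height:** my first rough reading put the bar at 185 mm. A closer look gave 197 mm, which fits the stated 196, and the grasp confirmed it.
- **Sideways offset:** when the gripper first closed on the bar there was 16 N of sideways force. I moved the gripper 1 mm and it went away.
- **Arc radius:** at the end the bar's radius about the hinge measured 174.2 mm instead of 173.4, an error of a few tenths of a degree at most.

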